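# Clamp a power adapter in a quick-release bench vise

### The arm

A 7-joint arm with a two-finger parallel gripper is mounted at the origin on a cart in front of the work surface, level with it; the furniture and walls round the work are solid. World frame = base frame: x ahead of the robot, y to its left, z up, the work surface at z = 0. Lengths are in m, angles in rad, forces in N, time in s.
With the tool pointing down it reaches from about 0.4 to 0.85 m from the base axis. Payload 10.4 kg.
Tool frame: the origin (TCP) lies between the finger pads; the fingertips stand 25 mm ahead of it and the grasp point (between the pads) lies 6 mm ahead of it; x points along the fingers, y is the direction in which the jaws open and shut, and the axes are right-handed (so a half turn about x gives the same grasp; the last joint's range is limited). The gripper opens to 87 mm and grips with 3 to 60 N. Pads are 19 mm wide; open, the fingers measure 117 mm over their backs; the gripper's body (75 mm by 190 mm) begins 51 mm behind the grasp point.
Start: joints at [1.246, 0.332, -0.065, 1.46, 0.022, 1.35, -0.088], TCP at [0.186, -0.597, 0.248] pointing down, gripper open.
Joint ranges: [-2.6, 2.6], [-0.5, 2.12], [-1.47, 1.34], [0.16, 2.42], [-1.27, 4.41], [0.06, 2.06], [-2.6, 2.6]. Speed limits (rad/s): [2.22, 2.22, 2.79, 2.79, 3.14, 3.14, 3.14].

### API

Orientations are given as a unit quaternion [x, y, z, w].
In Python, from bench import r gives the robot as it stands.
- The arm moves only by the shell command python3 -m pendant 'ROWS' [FORCE]. ROWS is JSON, a list of rows, each an object with "translation": the shift along the world's x, y, z in cm, a list of three; "angular": the turn, a rotation vector about the world's x, y, z in degrees, a list of three; "hand": the opening, from -1 (shut) to 1 (fully open). In form: [{"translation": [dx, dy, dz], "angular": [wx, wy, wz], "hand": hand}, ...]. A call has 1 to 20 rows; each row shifts and turns the commanded pose from where the row before left it; what a row does not reach is not made up. A row lasts 1/10 s, in which the tool goes at most 50 mm and 8.59 degrees, less where a joint would pass 70% of its speed; a pose out of reach is approached as far as the arm can. A call is refused whole if a number of a shift passes 5 or a number of a turn 8.59, either way. A call with a gripper value outside its range is refused whole. The fingers move at their own pace and stop on an object; FORCE is the grip in N (left out, the last holds). Time passes only in rows, so rows that do not move let the fingers close. It gives the time, the measured TCP pose, the force and the opening at its end, in the units of the state.
- r.read_state(): the state, without advancing time (a new reading comes with each control period).
- r.camera(name): name is "side" or "top" or "wrist"; returns the picture (400x640x3 uint8, red, green, blue); there is no depth.
- r.camera_info(name): a dict with "fx", "fy", "cx", "cy" (pixels), "distortion" ([k1, k2, p1, p2, k3] as OpenCV has them; the pictures are not rectified), "rvec" (rotation vector, rad) and "tvec" (3), from world to camera coordinates, as OpenCV has them; the wrist camera has in their place "mount" (4x4, takes a point from camera to tool coordinates, whose origin is the TCP and whose axes are the tool frame's). Camera axes: x right, y down, z forward; pixel columns grow to the right and rows downward; lengths in m; the calibration is good to about 2 mm. A picture is of the moment at which its call begins: read the wrist's pose just before it. camera_info takes no time and is no camera call.
- r.close_job(): hands the job in, once; it reports no verdict.
Trained networks look in the newest picture that a camera, given by its name, has taken for a name from the list of things; names that differ only in an ending like _2 or _b are one class to them, and where a whole thing is asked for, a point or a joint stands for the part that bears it (a point fixed in the world has none). Each returns a list of dicts, best first, with "confidence" (0 to 1); they miss things now and then, are a little off and sometimes report something else, mostly with a low value. They report only what shows in the picture. A call takes as long as a camera call.
- r.find_in(camera, name): "point" ([row, column] in pixels, amid what is visible of it).
- r.mark_of(camera, name): "point" ([row, column] in pixels: a listed point, or the origin of a listed thing).
The state is a dict: "time": time; "joint_positions": joint angles; "joint_vel": joint speeds; "joint_torque": joint torques, N m; "ee_pos": TCP position; "eef_rot": TCP orientation; "ft_force": force on the tool from outside, world axes, zero at the start; "torque": the same for the moment, N m; "width": finger opening in m.
Only numpy, scipy, OpenCV 4.12 (cv2) and the standard library are available. Lean on these libraries where they do the work, as an engineer would, in place of code of your own. Each camera call takes 0.05 s, during which the arm holds its last target.

### The job

A power adapter stands loose in the quick-release bench vise and has to be held for opening. Press the release lever on the front of the sliding carriage and, keeping it down, slide carriage and jaw forward until the jaw has gently pushed the adapter up against the fixed jaw; let the lever spring up, then turn the bar clockwise until the adapter is firmly gripped, with the moving jaw's rubber facing squeezed in by about 3.5 mm. Do not force the lever or the vise, do not crush the adapter, and leave the other things on the bench alone.

Things in the scene. Friction and masses are not known exactly. Their poses are not given: they have to be found in the camera images.
- vise: Grey bench vise, screwed down, 122 mm high over its 100 mm wide jaws. Origin on the bench under it; x runs level along the screw from the handle (robot side) to the fixed jaw, y to the left seen from the handle, z up. Two flat ways carry the work at z = 75 mm. Foot (130 mm wide) and ways begin at x = -102 mm; the fixed jaw's face is at x = +50 mm. No part needs over 15 N; 30 N strains it.
- fixed_face (a point): Centre of the fixed jaw's rubber-faced clamping face (100 x 45 mm), 98.5 mm above the bench; the face looks along -x of the vise.
- jaw_face (a point): Centre of the moving jaw's clamping face, its rubber facing not squeezed, 98.5 mm above the bench. The jaw (100 mm wide, 30 mm thick, 122 mm high) is carried by the carriage standing behind it on the handle side; turning the screw moves the jaw forward from the carriage.
- carriage_front (a point): Centre of the flat front plane (handle side, 100 x 47 mm, top 122 mm above the bench) of the sliding carriage that carries lever, screw and moving jaw, 66 mm before the jaw face (a few mm more or less with the screw). Running free it slides with 2.5 N of friction; while the lever is up the half-nut holds it in the rack between the ways, but for 1 mm of play. A push of 5 to 10 N nips the adapter.
- lever_pad (a point): Centre of the top of the thumb pad (26 mm along the screw x 32 mm across) of the release lever: 14.5 mm before the carriage's front plane, 24 mm left of the screw, 109 mm above the bench. It goes down 11.5 mm; 3 N starts it, 7 N holds it down, then it meets a hard stop. A fingertip standing on it can push the carriage along by its front plane.
- release_lever (a joint): Angle of the release lever: 0 up (sprung, half-nut closed), 0.2 rad at its lower stop. Beyond 0.16 rad the half-nut is clear and carriage and jaw run free. Let go, the half-nut drops into the nearest tooth of the rack; teeth are 5 mm apart, so the jaw may creep back up to 5 mm; it can stand on a tooth (up to 0.15 rad) till the screw's thrust shifts it in.
- bar_hub (a point): Point on the screw's axis in the plane in which the tommy bar swings: 124 mm before the jaw face (it goes along with the jaw), 58 mm before the carriage's front plane (a few mm more or less), 62 mm above the bench. The screw ends 10 mm before it.
- bar_end (a point): Centre of one of the two ball ends (16 mm diameter) of the tommy bar, 46 mm from bar_hub; the other is opposite. The bar between them is 9 mm thick, with a hub of 27 mm diameter in the middle. When the adapter is clamped the bar swings some 20 mm before the foot and ways of the vise.
- screw (a joint): Turn of the screw in rad, free from -6 to +15. It grows clockwise as seen from the handle side (top of the bar goes right, right end goes down) and then moves the jaw forward, 12 mm a turn (1.91 mm/rad). Friction 0.15 N m (3.3 N at a ball end), plus 0.023 N m (0.5 N at a ball end) for every mm the facing is squeezed. It stays where it is left.
- jaw_facing: Rubber facing of the moving jaw, 100 x 45 mm, 8 mm thick; origin at the centre of its clamping face, x as the vise's. Pressed, it gives way towards the handle (relative to jaw_face) by 1 mm per 12 N, bottoming at 6.5 mm: that squeeze is the clamping force. Firm is 2 to 5 mm (24 to 60 N), about 1.2 to 3 rad of screw after it meets the clamped adapter; beyond 5.8 mm the adapter is crushed.
- adapter_center (a point): Centre of the black power adapter, a box 98 x 48 x 31 mm, 0.15 to 0.25 kg, flat on the vise's ways between the jaws, its 98 mm (its x axis) along the jaws and 48 mm between them; its centre is 15.5 mm above the ways. It starts up to 10 mm short of the fixed jaw and a little askew.
- pad: Note pad, 106 x 76 x 12 mm, lying loose on the bench right of the vise. Origin at the centre of its underside. Leave alone.
- tape: Roll of masking tape, 99 mm across, 25 mm high, lying loose left of the vise. Origin at the centre of its underside. Leave alone.
- screwdriver: Black-handled screwdriver lying loose right of the vise, beyond the note pad. Origin under its middle. Leave alone.

How it is judged:
On the way, in this order (a step that is already met when the one before it is completed fails the run):
1. with the release lever held down, the jaw is slid forward until the adapter is nipped between both jaws (within 1 mm) (value of joint release_lever above 0.16 rad and x of jaw_face in the frame of vise above 0.001 m), for 0.1 s.
2. the lever is up again and the half-nut closed, the jaw still close to the adapter (value of joint release_lever below 0.05 rad and x of jaw_face in the frame of vise above -0.012 m), for 0.2 s.
3. the screw is turned until the facing is squeezed by more than 2 mm (value of joint release_lever below 0.05 rad and x of jaw_facing in the frame of jaw_face below -0.002 m), for 0.2 s.
At the end, for the whole second after the job is handed in: The lever is up (under 0.05 rad), the adapter stands on the bed square (within 0.04 rad) against the fixed jaw (within 3 mm) and within 20 mm of the middle of the jaws, the moving jaw's facing is squeezed by 2 to 5 mm (24 to 60 N), and the screw is at rest (all of step 3 and x of jaw_facing in the frame of jaw_face above -0.005 m and x of adapter_center in the frame of vise above 0.023 m and z of adapter_center in the frame of vise between 0.087 and 0.095 m and y of adapter_center in the frame of vise between -0.02 and 0.02 m and angle between the x axis of adapter_center and the y axis of vise, either way round below 0.04 rad and velocity of joint screw between -0.05 and 0.05 rad/s); the robot touches nothing.
It fails at once if the vise, its lever or its bar is pushed with more than 30 N (contact force between any of the fingers, the arm and vise above 30 N).
It fails at once if the free-running jaw is rammed against the adapter (facing squeezed by more than 1.6 mm, 19 N, with the lever down) (value of joint release_lever above 0.16 rad and x of jaw_facing in the frame of jaw_face below -0.0016 m).
It fails at once if the adapter is crushed (facing squeezed by more than 5.8 mm) (x of jaw_facing in the frame of jaw_face below -0.0058 m).
It fails at once if note pad, tape or screwdriver is shifted by more than 30 mm (distance of any of pad, tape, screwdriver from where it was at the start of the episode above 0.03 m).
It also fails if it takes over 64 s, if anything falls off the work surface, if the arm or the gripper's body presses on something with over 40 N, if the wrist force passes 120 N, or if a joint passes its speed limit or range.

## Working session

There is one attempt and no reset: what is moved stays moved. The work goes in short steps, Python scripts to look and compute and a shell command to move; the robot and the scene stay as the last step left them, time stands still between calls to the robot, and variables do not carry over. Pictures are saved under pics/ and viewed, and the job is handed in when it is done.

```bash
ls; mkdir -p pics; python3 - <<'E'
from bench import r
import cv2
s=r.read_state(); print(s)
for c in ("side","top","wrist"):
    im=r.camera(c); cv2.imwrite(f"pics/{c}0.png",im[:,:,::-1])
    print(c,r.camera_info(c))
    for n in ("vise","lever_pad","bar_hub","bar_end","jaw_face","fixed_face","carriage_front","adapter_center"):
        try: print(c,n,[(d["point"],round(d["confidence"],2)) for d in r.mark_of(c,n)][:3])
        except Exception as e: print(n,e)
print(r.read_state()["time"])
E
```

```text
pics
{'time': 0.0, 'joint_positions': array([ 1.24638602,  0.33283771, -0.06472424,  1.4609493 ,  0.02157528,
        1.34989139, -0.08848272]), 'joint_vel': array([-0.00159358,  0.00133816, -0.00073831,  0.00165275, -0.0005868 ,
       -0.00037018,  0.00107004]), 'joint_torque': array([ 1.91315674e-03, -6.23240876e+01,  2.61548313e-02, -3.89902425e+01,
       -6.10327511e-02,  3.96712509e-02,  2.22189506e-04]), 'ee_pos': array([ 0.18569247, -0.59640632,  0.24677149]), 'eef_rot': array([-0.69898202, -0.10680548,  0.6991533 , -0.10583661]), 'ft_force': array([-0.3211811 ,  0.47343933,  0.10229618]), 'torque': array([-0.02204859, -0.00497921, -0.01715883]), 'width': 0.08706031275039111}
side {'fx': 469.90111653831093, 'fy': 469.90111653831093, 'cx': 319.0856357949114, 'cy': 207.0905728092526, 'distortion': array([-0.07891419,  0.        ,  0.        ,  0.        ,  0.        ]), 'rvec': array([ 0.59645488, -2.5263035 ,  1.33347172]), 'tvec': array([0.48790163, 0.28495907, 1.20859789])}
side vise [([240.9, 301.5], 0.93)]
side lever_pad [([280.3, 229.8], 0.58), ([220.5, 330.4], 0.45)]
si
[... 829 characters left out ...]
'fx': 298.14475571359867, 'fy': 298.14475571359867, 'cx': 317.24383559141927, 'cy': 199.61633305739022, 'distortion': array([-0.03163277,  0.        ,  0.        ,  0.        ,  0.        ]), 'mount': array([[ 1.49244420e-04, -2.60348422e-01,  9.65514721e-01,
        -1.37476371e-01],
       [ 9.99999432e-01, -9.80402962e-04, -4.18937890e-04,
         2.01065025e-04],
       [ 1.05566331e-03,  9.65514235e-01,  2.60348128e-01,
        -7.07677819e-02],
       [ 0.00000000e+00,  0.00000000e+00,  0.00000000e+00,
         1.00000000e+00]])}
wrist vise []
wrist lever_pad []
wrist bar_hub []
wrist bar_end []
wrist jaw_face []
wrist fixed_face []
wrist carriage_front []
wrist adapter_center []
1.35
```

View images.

View pics/side0.png

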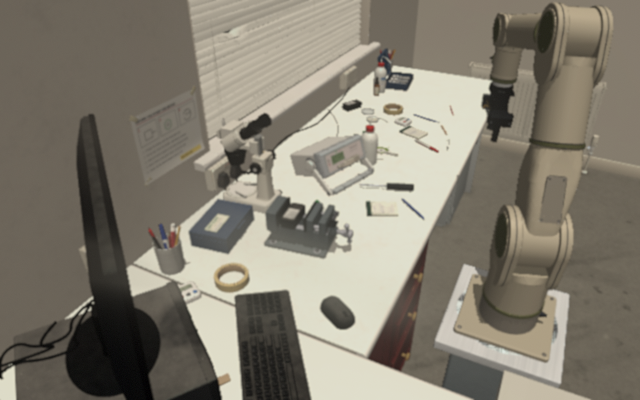

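View pics/top0.png

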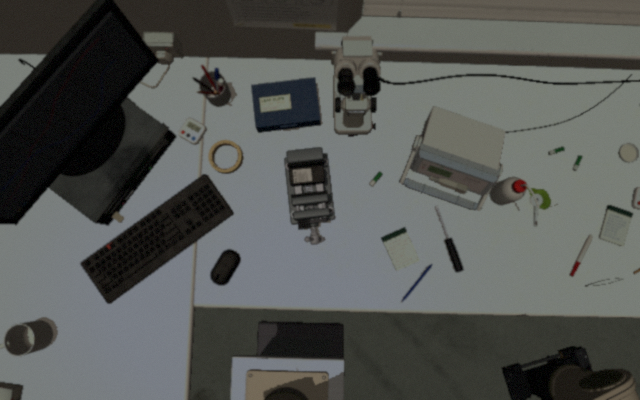

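```bash
python3 - <<'E'
import cv2
a=cv2.imread("pics/side0.png")[150:300,200:420]; cv2.imwrite("pics/side0z.png",cv2.resize(a,None,fx=3.6,fy=3.6,interpolation=2))
a=cv2.imread("pics/top0.png")[130:280,220:400]; cv2.imwrite("pics/top0z.png",cv2.resize(a,None,fx=4,fy=4,interpolation=2))
E
```

```text
(no output)
```

View pics/side0z.png

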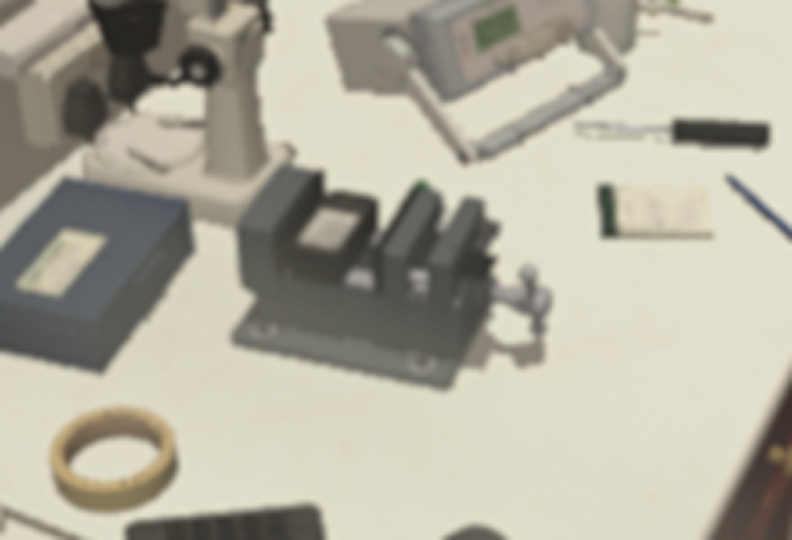

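View pics/top0z.png

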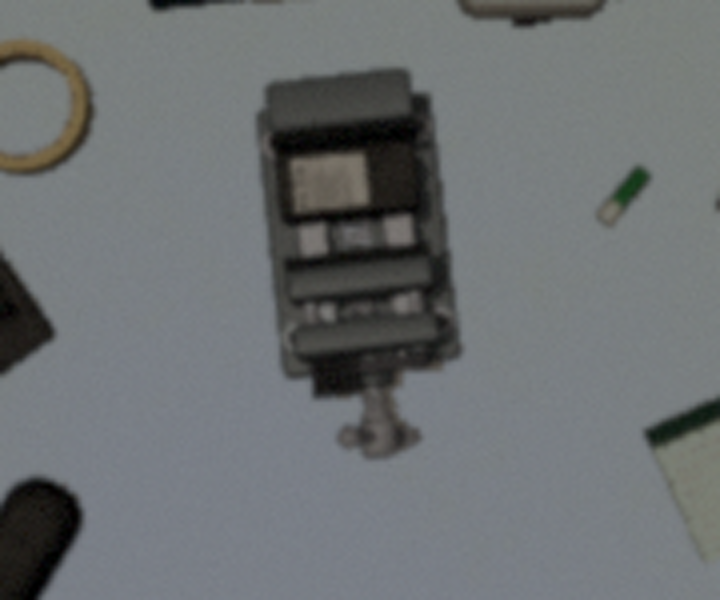

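```bash
cat > h.py <<'E'
import numpy as np,cv2
from bench import r
from scipy.spatial.transform import Rotation as R
def cam(c,ee=None,q=None):
    i=r.camera_info(c); K=np.array([[i["fx"],0,i["cx"]],[0,i["fy"],i["cy"]],[0,0,1]]); D=np.array(i["distortion"])
    if "mount" in i:
        s=r.read_state() if ee is None else dict(ee_pos=ee,eef_rot=q)
        T=np.eye(4);T[:3,:3]=R.from_quat(s["eef_rot"]).as_matrix();T[:3,3]=s["ee_pos"]
        W=np.linalg.inv(T@i["mount"]); return K,D,W[:3,:3],W[:3,3]
    return K,D,cv2.Rodrigues(np.array(i["rvec"]))[0],np.array(i["tvec"])
def ray(C,rc):
    K,D,Rm,t=C
    u=cv2.undistortPoints(np.array([[[rc[1],rc[0]]]],float),K,D)[0,0]
    return -Rm.T@t, Rm.T@np.array([u[0],u[1],1.])
def atz(C,rc,z):
    o,d=ray(C,rc); return o+d*(z-o[2])/d[2]
def proj(C,P):
    K,D,Rm,t=C
    return cv2.projectPoints(np.atleast_2d(P).astype(float),cv2.Rodrigues(Rm)[0],t,K,D)[0][:,0,::-1]
E
python3 - <<'E'
from h import *
T=cam("top");S=cam("side")
np.set_printoptions(precision=4,suppress=True)
for n,p,q,z in [("lever",(224.1,305.2),(220.5,330.4),.109),("hub",(237.5,314.7),(231,346.3),.062),("jaw",(190,306.1),(215.8,305.3),.0985),("fixed",(165.1,306.3),(208.5,280.1),.0985),("carr",(217.5,314.1),(217.5,331.5),.0985),("vise",(188.8,308.6),(240.9,301.5),0)]:
    print(n,atz(T,p,z),atz(S,q,z))
E
```

```text
lever [ 0.5219 -0.0415  0.109 ] [ 0.5318 -0.0463  0.109 ]
hub [ 0.4888 -0.0669  0.062 ] [ 0.4933 -0.0775  0.062 ]
jaw [ 0.6165 -0.0404  0.0985] [ 0.6166 -0.0478  0.0985]
fixed [ 0.6861 -0.0387  0.0985] [ 0.7051 -0.0478  0.0985]
carr [ 0.5413 -0.0647  0.0985] [ 0.5417 -0.0748  0.0985]
vise [ 0.6348 -0.043   0.    ] [ 0.6306 -0.0436  0.    ]
```

```bash
python3 - <<'E'
from h import *
s=r.read_state(); print(R.from_quat(s["eef_rot"]).as_matrix().round(3))
E
python3 -m pendant '[{"translation":[3,4,1],"angular":[0,0,-2],"hand":-1},{"translation":[3,5,0],"angular":[0,0,-2],"hand":-1},{"translation":[3,5,0],"angular":[0,0,-2],"hand":-1},{"translation":[3,5,0],"angular":[0,0,-2],"hand":-1},{"translation":[3,5,0],"angular":[0,0,-2],"hand":-1},{"translation":[3,5,0],"angular":[0,0,-2],"hand":-1},{"translation":[3,5,0],"angular":[0,0,0],"hand":-1},{"translation":[2,5,0],"angular":[0,0,0],"hand":-1},{"translation":[2,5,0],"angular":[0,0,0],"hand":-1}]'
```

```text
[[ 0.     0.297 -0.955]
 [-0.    -0.955 -0.297]
 [-1.     0.    -0.   ]]
time: 2.25
ee_pos: [0.4072, -0.2055, 0.2577]
eef_rot: [0.707, 0.032, -0.706, 0.033]
ft_force: [0.9, 1.2, 1.1]
width: 0.0229
```

```bash

python3 -m pendant '[{"translation":[1,5,0],"angular":[0,0,0],"hand":-1},{"translation":[1,5,0],"angular":[0,0,0],"hand":-1},{"translation":[1,4,0],"angular":[0,0,0],"hand":-1},{"translation":[0,0,0],"angular":[0,0,0],"hand":-1}]'
python3 - <<'E'
from h import *
s=r.read_state(); print(s["ee_pos"],s["eef_rot"],s["ft_force"])
im=r.camera("wrist"); cv2.imwrite("pics/w1.png",im[:,:,::-1])
C=cam("wrist",s["ee_pos"],s["eef_rot"])
Z=dict(lever_pad=.109,bar_hub=.062,jaw_face=.0985,fixed_face=.0985,carriage_front=.0985,adapter_center=.0905,vise=0,bar_end=.062)
for n,z in Z.items():
    print(n,[(d["point"],round(d["confidence"],2),atz(C,d["point"],z).round(4)) for d in r.mark_of("wrist",n)][:3])
E
```

```text
time: 2.65
ee_pos: [0.4373, -0.0637, 0.258]
eef_rot: [0.707, 0.036, -0.706, 0.036]
ft_force: [0.2, -0.4, -0.2]
width: 0.0012
[ 0.43733401 -0.06374898  0.25798861] [ 0.7067676   0.03567685 -0.70565275  0.0355094 ] [ 0.22817435 -0.38750354 -0.22643471]
lever_pad [([102.8, 299.0], 0.78, array([ 0.5211, -0.0386,  0.109 ]))]
bar_hub [([141.2, 324.3], 0.66, array([ 0.4857, -0.0668,  0.062 ]))]
jaw_face [([5.1, 319.6], 0.94, array([ 0.6066, -0.049 ,  0.0985]))]
fixed_face []
carriage_front [([85.5, 322.1], 0.87, array([ 0.5393, -0.0583,  0.0985]))]
adapter_center []
vise [([8.9, 317.4], 0.65, array([ 0.6352, -0.0443,  0.    ]))]
bar_end [([146.7, 304.7], 0.87, array([ 0.4776, -0.0459,  0.062 ]))]
```

View pics/w1.png

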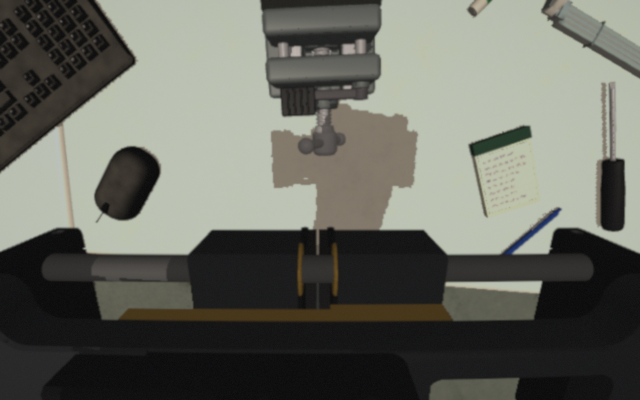

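```bash
cat > fit.py <<'E'
from h import *
from scipy.optimize import least_squares
T=cam("top");S=cam("side");s=r.read_state()
W=cam("wrist",np.array([ 0.43733401,-0.06374898,0.25798861]),np.array([ 0.7067676,0.03567685,-0.70565275,0.0355094 ]))
obs=[(T,"lever",(224.1,305.2)),(T,"hub",(237.5,314.7)),(T,"jaw",(190,306.1)),(T,"fixed",(165.1,306.3)),(T,"carr",(217.5,314.1)),(T,"vise",(188.8,308.6)),
(S,"lever",(220.5,330.4)),(S,"hub",(231,346.3)),(S,"jaw",(215.8,305.3)),(S,"fixed",(208.5,280.1)),(S,"carr",(217.5,331.5)),(S,"vise",(240.9,301.5)),
(W,"lever",(102.8,299)),(W,"hub",(141.2,324.3)),(W,"jaw",(5.1,319.6)),(W,"carr",(85.5,322.1)),(W,"vise",(8.9,317.4))]
def pts(p):
    x,y,th,j=p; 
    L=dict(vise=(0,0,0),fixed=(.05,0,.0985),jaw=(j,0,.0985),carr=(j-.066,0,.0985),lever=(j-.0805,.024,.109),hub=(j-.124,0,.062))
    c,n=np.cos(th),np.sin(th)
    return {k:np.array([x+c*a-n*b,y+n*a+c*b,z]) for k,(a,b,z) in L.items()}
def f(p):
    P=pts(p); return np.concatenate([(proj(C,P[n])[0]-np.array(q)) for C,n,q in obs])
o=least_squares(f,[.635,-.045,.1,-.03],loss="soft_l1",x_scale=[.01,.01,.1,.01])
if __name__=="__main__":
    print(o.x.round(4),np.sqrt(o.cost*2/len(obs)))
    for (C,n,q),e in zip(obs,o.fun.reshape(-1,2)): print(n,e.round(1))
    print({k:v.round(4) for k,v in pts(o.x).items()})
    M=R.from_quat(s["eef_rot"]).as_matrix(); print("toolz yaw",np.degrees(np.arctan2(-M[1,2],-M[0,2])),"vise yaw",np.degrees(o.x[2]))
    P=pts(o.x)["hub"];ax=np.array([np.cos(o.x[2]),np.sin(o.x[2]),0])
    for px in [(146,306),(139,339.5)]:
        oo,d=ray(W,px);k=oo+d*((P-oo)@ax)/(d@ax);print((k-P).round(4),np.linalg.norm(k-P).round(4))
E
python3 fit.py
```

```text
[ 0.6354 -0.0444  0.1556 -0.0292] 1.9065161269586026
lever [-0.6 -1.4]
hub [1.7 0.4]
jaw [3.7 3. ]
fixed [ 0.4 -0.8]
carr [-0.1 -2. ]
vise [-0.2  0.5]
lever [2.3 1.3]
hub [2.5 1.5]
jaw [0.7 3.1]
fixed [3.5 3.9]
carr [ 2.8 -2.1]
vise [-0.6 -1.2]
lever [-2.6 -0.8]
hub [1.7 1. ]
jaw [ 0.1 -0.1]
carr [-2.2  1.2]
vise [-0.2  0.1]
{'vise': array([ 0.6354, -0.0444,  0.    ]), 'fixed': array([ 0.6848, -0.0367,  0.0985]), 'jaw': array([ 0.6065, -0.0489,  0.0985]), 'carr': array([ 0.5413, -0.0592,  0.0985]), 'lever': array([ 0.5233, -0.0377,  0.109 ]), 'hub': array([ 0.484 , -0.0681,  0.062 ])}
toolz yaw 5.204322543409213 vise yaw 8.91518078073568
[-0.0032  0.0201  0.0273] 0.0341
[ 0.003  -0.0191 -0.0511] 0.0546
```

```bash
python3 - <<'E'
import cv2
a=cv2.imread("pics/w1.png")[0:180,240:400]; cv2.imwrite("pics/w1z.png",cv2.resize(a,None,fx=3.3,fy=3.3,interpolation=2))
E
```

```text
(no output)
```

View pics/w1z.png

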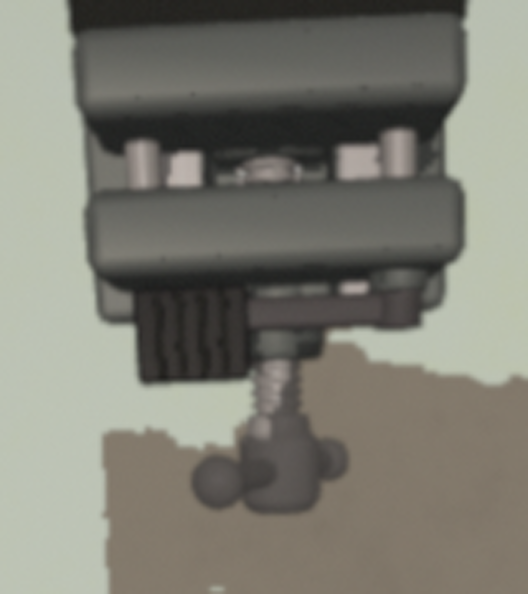

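```bash

python3 -m pendant '[{"translation":[4,1.3,-3],"angular":[0,0,3.6],"hand":-1},{"translation":[4.5,1.3,-4],"angular":[0,0,0],"hand":-1},{"translation":[0,0,-3.4],"angular":[0,0,0],"hand":-1},{"translation":[0,0,0],"angular":[0,0,0],"hand":-1}]'
python3 - <<'E'
from h import *
s=r.read_state(); print(s["ee_pos"],s["eef_rot"],s["ft_force"])
im=r.camera("wrist"); cv2.imwrite("pics/w2.png",im[:,:,::-1])
im=r.camera("side")[150:300,240:420]; cv2.imwrite("pics/s2.png",cv2.resize(im[:,:,::-1],None,fx=4,fy=4,interpolation=2))
C=cam("wrist",s["ee_pos"],s["eef_rot"])
for n,z in dict(lever_pad=.109,fixed_face=.0985,jaw_face=.0985,carriage_front=.0985,bar_hub=.062,adapter_center=.0905).items():
    print(n,[(d["point"],round(d["confidence"],2),atz(C,d["point"],z).round(4)) for d in r.mark_of("wrist",n)][:3])
E
```

```text
time: 3.5
ee_pos: [0.5092, -0.0461, 0.1575]
eef_rot: [-0.702, -0.056, 0.708, -0.054]
ft_force: [-0.9, -0.5, -0.4]
width: 0.0007
[ 0.50922187 -0.04607046  0.15749903] [-0.70223386 -0.05597685  0.70769083 -0.05392487] [-0.89828643 -0.51905365 -0.35402739]
lever_pad [([207.9, 305.0], 0.75, array([ 0.5225, -0.0359,  0.109 ]))]
fixed_face []
jaw_face [([76.3, 342.7], 0.84, array([ 0.6066, -0.0467,  0.0985]))]
carriage_front [([180.7, 343.9], 0.85, array([ 0.5422, -0.0589,  0.0985]))]
bar_hub [([239.7, 334.8], 0.94, array([ 0.4841, -0.0647,  0.062 ]))]
adapter_center []
```

View pics/w2.png

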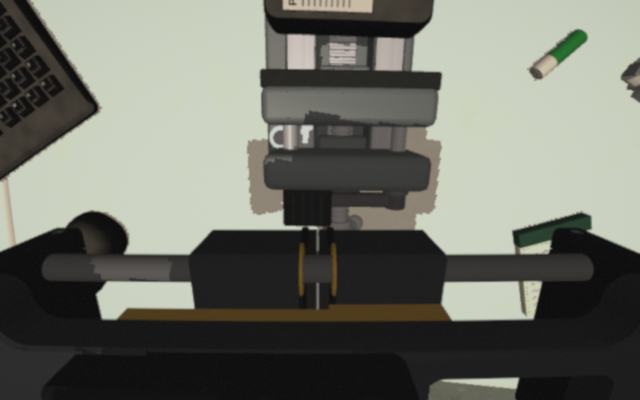

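View pics/s2.png

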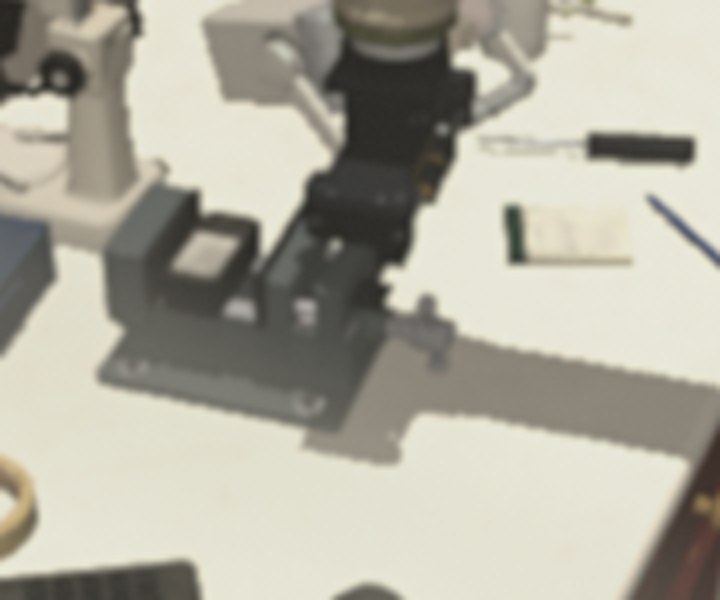

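```bash

python3 -m pendant '[{"translation":[1.4,0.95,0],"angular":[0,0,0],"hand":-1},{"translation":[0,0,-1],"angular":[0,0,0],"hand":-1},{"translation":[0,0,0],"angular":[0,0,0],"hand":-1},{"translation":[0,0,0],"angular":[0,0,0],"hand":-1}]' 5
python3 - <<'E'
from h import *
s=r.read_state(); print(s["ee_pos"],s["ft_force"])
im=r.camera("wrist")[0:300,160:480]; cv2.imwrite("pics/w3.png",cv2.resize(im[:,:,::-1],None,fx=2,fy=2,interpolation=2))
E
```

```text
time: 4.3
ee_pos: [0.5249, -0.0372, 0.1515]
eef_rot: [-0.705, -0.055, 0.705, -0.055]
ft_force: [-0.5, 0.6, -0.0]
width: 0.0006
[ 0.52485996 -0.03716074  0.15152949] [-0.52046311  0.63453102 -0.01737391]
```

View pics/w3.png

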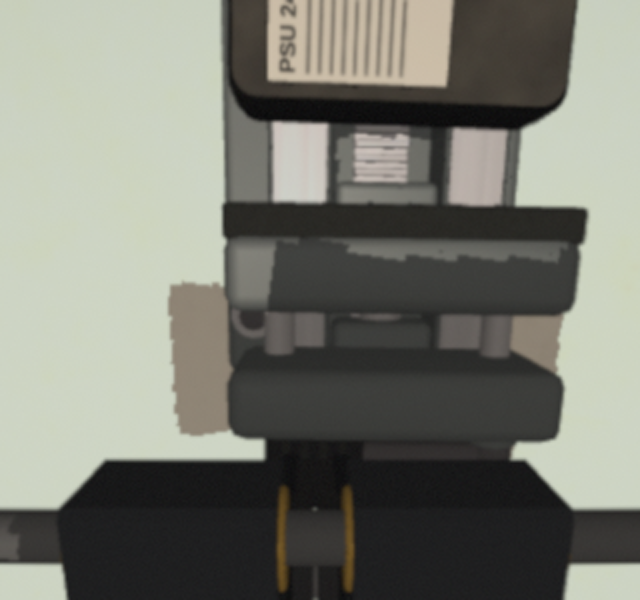

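```bash

python3 -m pendant '[{"translation":[-0.1,0,-0.8],"angular":[0,0,0],"hand":-1},{"translation":[0,0,-0.6],"angular":[0,0,0],"hand":-1},{"translation":[0,0,0],"angular":[0,0,0],"hand":-1},{"translation":[0,0,0],"angular":[0,0,0],"hand":-1}]' 
python3 -m pendant '[{"translation":[0,0,-0.3],"angular":[0,0,0],"hand":-1},{"translation":[0,0,0],"angular":[0,0,0],"hand":-1},{"translation":[0,0,0],"angular":[0,0,0],"hand":-1}]' 
python3 -m pendant '[{"translation":[0,0,-0.3],"angular":[0,0,0],"hand":-1},{"translation":[0,0,0],"angular":[0,0,0],"hand":-1},{"translation":[0,0,0],"angular":[0,0,0],"hand":-1}]'
```

```text
time: 4.75
ee_pos: [0.5244, -0.0368, 0.1376]
eef_rot: [-0.705, -0.055, 0.705, -0.055]
ft_force: [0.6, 0.3, -0.1]
width: 0.0003
time: 5.05
ee_pos: [0.5246, -0.0368, 0.1349]
eef_rot: [-0.705, -0.055, 0.705, -0.055]
ft_force: [1.1, 0.2, 0.3]
width: 0.0006
time: 5.35
ee_pos: [0.5248, -0.0365, 0.1322]
eef_rot: [0.705, 0.055, -0.705, 0.055]
ft_force: [-0.9, 0.5, 3.4]
width: 0.0005
```

Contact near the expected height (z≈0.133). Continue down toward about 0.1235.

```bash

python3 -m pendant '[{"translation":[0,0,-0.3],"angular":[0,0,0],"hand":-1},{"translation":[0,0,-0.2],"angular":[0,0,0],"hand":-1},{"translation":[0,0,0],"angular":[0,0,0],"hand":-1},{"translation":[0,0,0],"angular":[0,0,0],"hand":-1}]' 
python3 -m pendant '[{"translation":[0,0,-0.2],"angular":[0,0,0],"hand":-1},{"translation":[0,0,0],"angular":[0,0,0],"hand":-1},{"translation":[0,0,0],"angular":[0,0,0],"hand":-1}]' 
python3 -m pendant '[{"translation":[0,0,-0.1],"angular":[0,0,0],"hand":-1},{"translation":[0,0,0],"angular":[0,0,0],"hand":-1},{"translation":[0,0,0],"angular":[0,0,0],"hand":-1}]'
```

```text
time: 5.75
ee_pos: [0.5249, -0.0365, 0.1273]
eef_rot: [0.705, 0.055, -0.705, 0.055]
ft_force: [-1.5, 1.3, 7.0]
width: 0.0008
time: 6.05
ee_pos: [0.5249, -0.0365, 0.1254]
eef_rot: [0.705, 0.055, -0.705, 0.055]
ft_force: [-1.5, 1.9, 7.4]
width: 0.0005
time: 6.35
ee_pos: [0.5249, -0.0366, 0.1244]
eef_rot: [0.705, 0.055, -0.705, 0.055]
ft_force: [-1.4, 1.4, 7.5]
width: 0.0007
```

```bash

python3 -m pendant '[{"translation":[0,0,-0.1],"angular":[0,0,0],"hand":-1},{"translation":[0,0,0],"angular":[0,0,0],"hand":-1},{"translation":[0,0,0],"angular":[0,0,0],"hand":-1}]' 
python3 -m pendant '[{"translation":[0,0,-0.05],"angular":[0,0,0],"hand":-1},{"translation":[0,0,0],"angular":[0,0,0],"hand":-1},{"translation":[0,0,0],"angular":[0,0,0],"hand":-1}]'
```

```text
time: 6.65
ee_pos: [0.5251, -0.0366, 0.1238]
eef_rot: [0.705, 0.055, -0.704, 0.055]
ft_force: [-1.8, 1.3, 9.8]
width: 0.0005
time: 6.95
ee_pos: [0.5255, -0.0365, 0.1237]
eef_rot: [0.706, 0.055, -0.704, 0.055]
ft_force: [-1.8, 1.8, 11.9]
width: 0.0007
```

```bash

python3 -m pendant '[{"translation":[0.3,0.05,0],"angular":[0,0,0],"hand":-1},{"translation":[0.3,0.05,0],"angular":[0,0,0],"hand":-1},{"translation":[0,0,0],"angular":[0,0,0],"hand":-1},{"translation":[0,0,0],"angular":[0,0,0],"hand":-1}]' 
python3 -m pendant '[{"translation":[0.3,0.05,0],"angular":[0,0,0],"hand":-1},{"translation":[0.3,0.05,0],"angular":[0,0,0],"hand":-1},{"translation":[0,0,0],"angular":[0,0,0],"hand":-1},{"translation":[0,0,0],"angular":[0,0,0],"hand":-1}]'
```

```text
time: 7.35
ee_pos: [0.5319, -0.0355, 0.1238]
eef_rot: [0.706, 0.055, -0.704, 0.055]
ft_force: [-0.4, 0.6, 11.3]
width: 0.0006
time: 7.75
ee_pos: [0.5379, -0.0347, 0.1238]
eef_rot: [0.706, 0.055, -0.704, 0.055]
ft_force: [0.0, 0.8, 10.3]
width: 0.0007
```

```bash

python3 - <<'E'
from h import *
s=r.read_state(); print(s["ee_pos"],s["ft_force"])
im=r.camera("wrist")[0:300,160:480]; cv2.imwrite("pics/w4.png",cv2.resize(im[:,:,::-1],None,fx=2,fy=2,interpolation=2))
C=cam("wrist",s["ee_pos"],s["eef_rot"])
for n,z in dict(fixed_face=.0985,jaw_face=.0985,carriage_front=.0985,adapter_center=.0905).items():
    print(n,[(d["point"],round(d["confidence"],2),atz(C,d["point"],z).round(4)) for d in r.mark_of("wrist",n)][:3])
E
```

```text
[ 0.53790397 -0.03467723  0.12377462] [ 0.03575037  0.77113074 10.31999488]
fixed_face [([99.8, 362.6], 0.36, array([ 0.6214, -0.0458,  0.0985])), ([226.1, 356.4], 0.19, array([ 0.5524, -0.0556,  0.0985]))]
jaw_face [([100.4, 363.7], 0.98, array([ 0.6212, -0.0464,  0.0985])), ([90.5, 349.6], 0.42, array([ 0.6249, -0.0383,  0.0985]))]
carriage_front [([223.6, 356.2], 0.81, array([ 0.5538, -0.0552,  0.0985])), ([28.7, 365.5], 0.74, array([ 0.6549, -0.0409,  0.0985]))]
adapter_center [([30.7, 363.5], 0.79, array([ 0.6561, -0.0408,  0.0905]))]
```

View pics/w4.png

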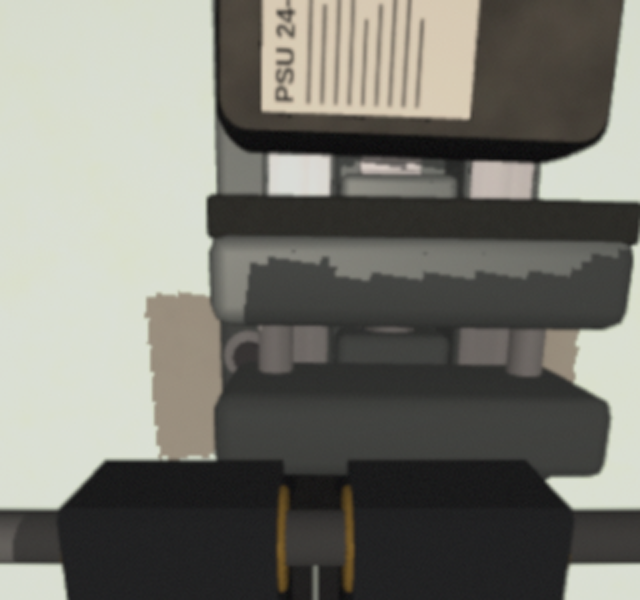

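```bash

python3 -m pendant '[{"translation":[0.3,0.05,0],"angular":[0,0,0],"hand":-1},{"translation":[0.3,0.05,0],"angular":[0,0,0],"hand":-1},{"translation":[0.3,0.05,0],"angular":[0,0,0],"hand":-1},{"translation":[0,0,0],"angular":[0,0,0],"hand":-1},{"translation":[0,0,0],"angular":[0,0,0],"hand":-1}]' 
python3 -m pendant '[{"translation":[0.2,0.03,0],"angular":[0,0,0],"hand":-1},{"translation":[0.2,0.03,0],"angular":[0,0,0],"hand":-1},{"translation":[0,0,0],"angular":[0,0,0],"hand":-1},{"translation":[0,0,0],"angular":[0,0,0],"hand":-1}]' 
python3 - <<'E'
from h import *
s=r.read_state(); print(s["ee_pos"],s["ft_force"])
im=r.camera("wrist")[0:300,160:480]; cv2.imwrite("pics/w5.png",cv2.resize(im[:,:,::-1],None,fx=2,fy=2,interpolation=2))
C=cam("wrist",s["ee_pos"],s["eef_rot"])
for n,z in dict(jaw_face=.0985,carriage_front=.0985).items():
    print(n,[(d["point"],round(d["confidence"],2),atz(C,d["point"],z).round(4)) for d in r.mark_of("wrist",n)][:3])
E
```

```text
time: 8.5
ee_pos: [0.5469, -0.0334, 0.1238]
eef_rot: [0.706, 0.054, -0.704, 0.055]
ft_force: [0.2, 0.6, 11.8]
width: 0.0004
time: 8.9
ee_pos: [0.5507, -0.0328, 0.1238]
eef_rot: [0.706, 0.054, -0.704, 0.055]
ft_force: [-0.9, -0.2, 11.6]
width: 0.0004
[ 0.55067868 -0.03281966  0.12375365] [-0.87025607 -0.2411104  11.60365715]
jaw_face [([101.2, 365.4], 0.72, array([ 0.6337, -0.0455,  0.0985]))]
carriage_front [([227.2, 360.5], 0.79, array([ 0.5648, -0.0562,  0.0985]))]
```

View pics/w5.png

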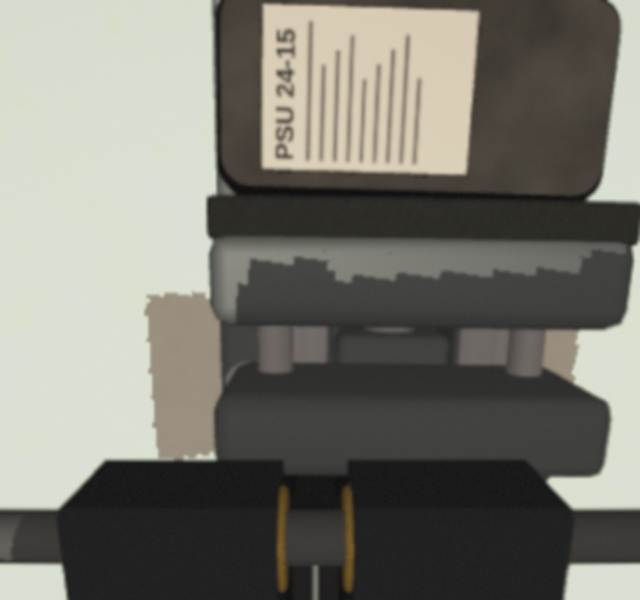

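Jaw now touches the adapter nearly square. Continue in small steps, watching the force.

```bash

python3 -m pendant '[{"translation":[0.15,0.02,0],"angular":[0,0,0],"hand":-1},{"translation":[0,0,0],"angular":[0,0,0],"hand":-1},{"translation":[0,0,0],"angular":[0,0,0],"hand":-1}]' 
python3 -m pendant '[{"translation":[0.1,0.02,0],"angular":[0,0,0],"hand":-1},{"translation":[0,0,0],"angular":[0,0,0],"hand":-1},{"translation":[0,0,0],"angular":[0,0,0],"hand":-1}]' 
python3 -m pendant '[{"translation":[0.1,0.02,0],"angular":[0,0,0],"hand":-1},{"translation":[0,0,0],"angular":[0,0,0],"hand":-1},{"translation":[0,0,0],"angular":[0,0,0],"hand":-1}]' 
```

```text
time: 9.35
ee_pos: [0.552, -0.0326, 0.1237]
eef_rot: [0.706, 0.054, -0.704, 0.055]
ft_force: [-3.3, 0.9, 12.1]
width: 0.0003
time: 9.65
ee_pos: [0.5528, -0.0325, 0.1237]
eef_rot: [0.706, 0.054, -0.704, 0.055]
ft_force: [-2.1, -0.9, 12.8]
width: 0.0008
time: 9.95
ee_pos: [0.5538, -0.0324, 0.1237]
eef_rot: [0.706, 0.054, -0.704, 0.055]
ft_force: [-2.7, -0.6, 13.0]
width: 0.0005
```

```bash

python3 -m pendant '[{"translation":[0.1,0.02,0],"angular":[0,0,0],"hand":-1},{"translation":[0,0,0],"angular":[0,0,0],"hand":-1},{"translation":[0,0,0],"angular":[0,0,0],"hand":-1}]' 
python3 -m pendant '[{"translation":[0.1,0.02,0],"angular":[0,0,0],"hand":-1},{"translation":[0,0,0],"angular":[0,0,0],"hand":-1},{"translation":[0,0,0],"angular":[0,0,0],"hand":-1}]' 
python3 - <<'E'
from h import *
s=r.read_state(); print(s["ee_pos"],s["ft_force"])
im=r.camera("wrist")[0:300,160:480]; cv2.imwrite("pics/w6.png",cv2.resize(im[:,:,::-1],None,fx=2,fy=2,interpolation=2))
im=r.camera("side")[150:300,240:420]; cv2.imwrite("pics/s6.png",cv2.resize(im[:,:,::-1],None,fx=4,fy=4,interpolation=2))
C=cam("wrist",s["ee_pos"],s["eef_rot"])
for n,z in dict(jaw_face=.0985,carriage_front=.0985).items():
    print(n,[(d["point"],round(d["confidence"],2),atz(C,d["point"],z).round(4)) for d in r.mark_of("wrist",n)][:3])
E
```

```text
time: 10.25
ee_pos: [0.5548, -0.0322, 0.1237]
eef_rot: [0.706, 0.054, -0.704, 0.055]
ft_force: [-3.4, -1.3, 13.2]
width: -0.0
time: 10.55
ee_pos: [0.5555, -0.0321, 0.1237]
eef_rot: [0.705, 0.054, -0.705, 0.055]
ft_force: [-4.6, -0.5, 13.9]
width: 0.001
[ 0.55549783 -0.03213668  0.12366092] [-4.6429411  -0.50217578 13.87705713]
jaw_face [([103.5, 364.5], 0.86, array([ 0.6373, -0.0446,  0.0985]))]
carriage_front [([223.9, 364.3], 0.75, array([ 0.5719, -0.0573,  0.0985]))]
```

View pics/w6.png

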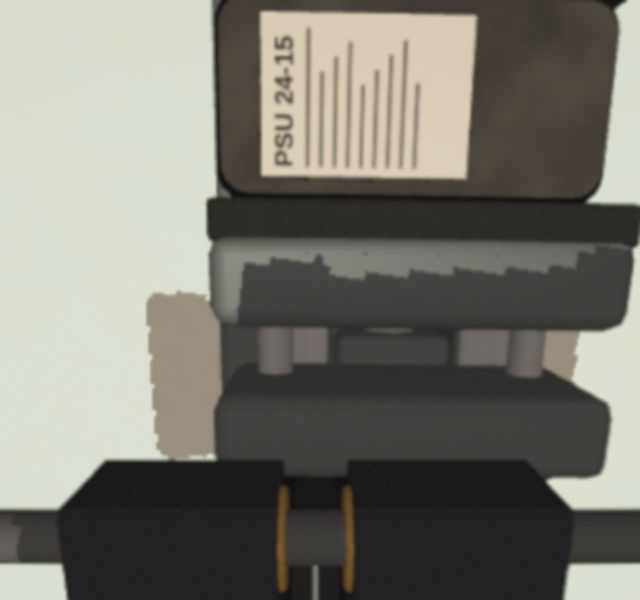

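View pics/s6.png

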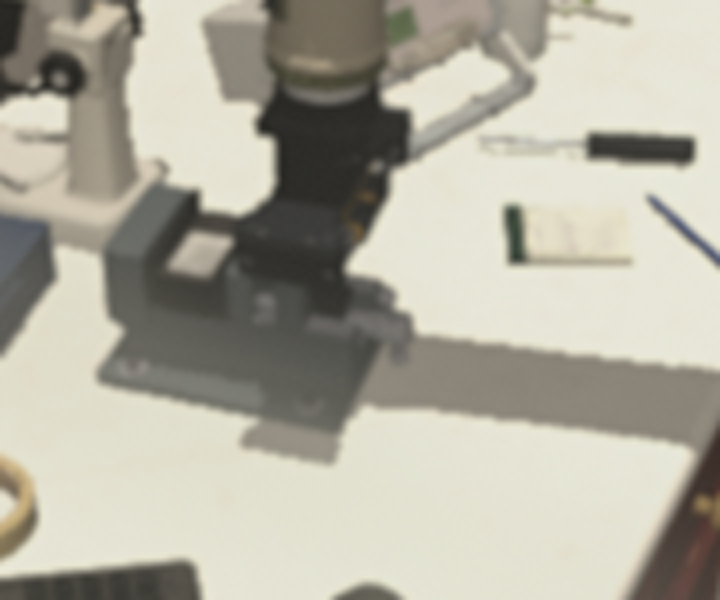

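```bash

python3 -m pendant '[{"translation":[0.1,0.02,0],"angular":[0,0,0],"hand":-1},{"translation":[0,0,0],"angular":[0,0,0],"hand":-1},{"translation":[0,0,0],"angular":[0,0,0],"hand":-1}]' 
python3 -m pendant '[{"translation":[0.1,0.02,0],"angular":[0,0,0],"hand":-1},{"translation":[0,0,0],"angular":[0,0,0],"hand":-1},{"translation":[0,0,0],"angular":[0,0,0],"hand":-1}]' 
```

```text
time: 11.05
ee_pos: [0.556, -0.032, 0.1236]
eef_rot: [-0.705, -0.054, 0.705, -0.055]
ft_force: [-7.6, -1.2, 16.7]
width: 0.0007
time: 11.35
ee_pos: [0.5564, -0.032, 0.1235]
eef_rot: [-0.704, -0.054, 0.706, -0.055]
ft_force: [-9.8, -1.9, 17.9]
width: 0.0003
```

```bash

python3 -m pendant '[{"translation":[0,0,0],"angular":[0,0,0],"hand":-1},{"translation":[0,0,0.4],"angular":[0,0,0],"hand":-1},{"translation":[0,0,0.4],"angular":[0,0,0],"hand":-1},{"translation":[0,0,0.4],"angular":[0,0,0],"hand":-1},{"translation":[0,0,0.4],"angular":[0,0,0],"hand":-1},{"translation":[0,0,0],"angular":[0,0,0],"hand":-1}]' 
python3 -m pendant '[{"translation":[-0.2,0,0.3],"angular":[0,0,0],"hand":-1},{"translation":[-1,-0.15,0.5],"angular":[0,0,0],"hand":-1},{"translation":[-2,-0.3,2],"angular":[0,0,0],"hand":-1},{"translation":[-3,-0.5,3],"angular":[0,0,0],"hand":-1},{"translation":[-3,-0.5,0],"angular":[0,0,0],"hand":-1},{"translation":[0,0,0],"angular":[0,0,0],"hand":-1}]' 
python3 - <<'E'
from h import *
s=r.read_state(); print(s["ee_pos"],s["eef_rot"],s["ft_force"])
im=r.camera("wrist")[0:300,160:480]; cv2.imwrite("pics/w7.png",cv2.resize(im[:,:,::-1],None,fx=2,fy=2,interpolation=2))
C=cam("wrist",s["ee_pos"],s["eef_rot"])
for n,z in dict(lever_pad=.109,bar_hub=.062,fixed_face=.0985,jaw_face=.0985,carriage_front=.0985,adapter_center=.0905,bar_end=.1).items():
    print(n,[(d["point"],round(d["confidence"],2),atz(C,d["point"],z).round(4)) for d in r.mark_of("wrist",n)][:3])
E
```

```text
time: 11.95
ee_pos: [0.5564, -0.0314, 0.1382]
eef_rot: [-0.704, -0.055, 0.706, -0.055]
ft_force: [-6.5, -1.0, 3.6]
width: 0.0005
time: 12.55
ee_pos: [0.4628, -0.0466, 0.1975]
eef_rot: [0.705, 0.053, -0.705, 0.055]
ft_force: [0.8, 0.1, -1.2]
width: 0.0003
[ 0.4627893  -0.04658686  0.19745298] [ 0.70545426  0.05339187 -0.70456795  0.05538589] [ 0.81114801  0.1058371  -1.17411743]
lever_pad [([91.3, 316.2], 0.56, array([ 0.5522, -0.0324,  0.109 ]))]
bar_hub [([143.6, 343.0], 0.97, array([ 0.5156, -0.0625,  0.062 ]))]
fixed_face [([143.2, 341.9], 0.39, array([ 0.518 , -0.058 ,  0.0985]))]
jaw_face [([146.9, 321.0], 0.22, array([ 0.5127, -0.0423,  0.0985]))]
carriage_front [([69.6, 349.2], 0.69, array([ 0.5719, -0.0541,  0.0985]))]
adapter_center []
bar_end [([147.4, 323.0], 0.81, array([ 0.5127, -0.0439,  0.1   ]))]
```

View pics/w7.png

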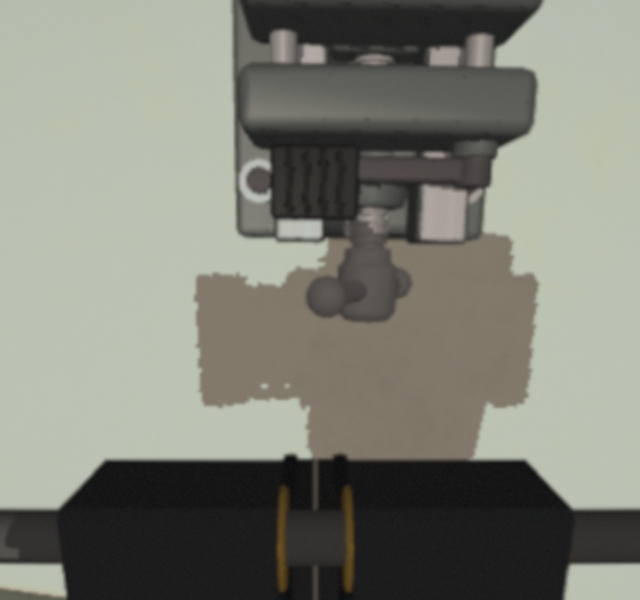

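```bash

python3 -m pendant '[{"translation":[1.4,1.9,0],"angular":[0,0,0],"hand":-1},{"translation":[1.4,1.9,-1],"angular":[0,0,0],"hand":-1},{"translation":[1.3,0,-3],"angular":[0,0,0],"hand":-1},{"translation":[0,0,-2],"angular":[0,0,0],"hand":-1},{"translation":[0,0,0],"angular":[0,0,0],"hand":-1},{"translation":[0,0,0],"angular":[0,0,0],"hand":-1}]' 
python3 - <<'E'
from h import *
s=r.read_state(); print(s["ee_pos"],s["eef_rot"],s["ft_force"])
im=r.camera("wrist")[0:300,160:480]; cv2.imwrite("pics/w8.png",cv2.resize(im[:,:,::-1],None,fx=2,fy=2,interpolation=2))
C=cam("wrist",s["ee_pos"],s["eef_rot"])
for n,z in dict(lever_pad=.109,bar_hub=.062,jaw_face=.0985,carriage_front=.0985,bar_end=.1).items():
    print(n,[(d["point"],round(d["confidence"],2),atz(C,d["point"],z).round(4)) for d in r.mark_of("wrist",n)][:3])
E
```

```text
time: 13.55
ee_pos: [0.5061, -0.0075, 0.1366]
eef_rot: [-0.705, -0.055, 0.705, -0.055]
ft_force: [0.3, 0.9, 0.8]
width: 0.0005
[ 0.50610264 -0.00745435  0.13658647] [-0.70475018 -0.0551688   0.70518796 -0.05471315] [0.29488233 0.86830268 0.79488324]
lever_pad [([170.4, 373.2], 0.76, array([ 0.5536, -0.0318,  0.109 ]))]
bar_hub [([215.9, 392.0], 0.92, array([ 0.5157, -0.0627,  0.062 ]))]
jaw_face [([15.7, 422.9], 0.64, array([ 0.6377, -0.0437,  0.0985]))]
carriage_front [([143.3, 413.7], 0.85, array([ 0.5715, -0.0542,  0.0985]))]
bar_end [([238.8, 377.1], 0.91, array([ 0.5103, -0.0449,  0.1   ]))]
```

View pics/w8.png

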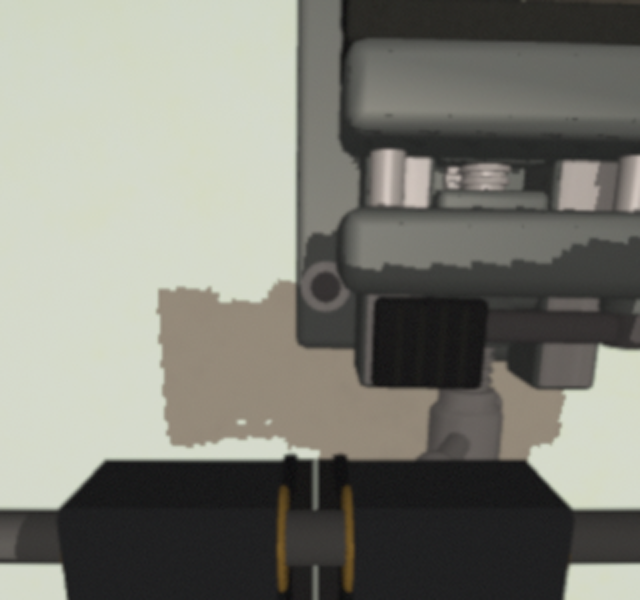

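```bash

python3 -m pendant '[{"translation":[0,0,-2.4],"angular":[0,0,0],"hand":-1},{"translation":[0.1,-0.7,0],"angular":[0,0,0],"hand":-1},{"translation":[0.05,-0.4,0],"angular":[0,0,0],"hand":-1},{"translation":[0.05,-0.4,0],"angular":[0,0,0],"hand":-1},{"translation":[0.05,-0.3,0],"angular":[0,0,0],"hand":-1},{"translation":[0,0,0],"angular":[0,0,0],"hand":-1}]' 
python3 -m pendant '[{"translation":[0.05,-0.3,0],"angular":[0,0,0],"hand":-1},{"translation":[0.05,-0.3,0],"angular":[0,0,0],"hand":-1},{"translation":[0.05,-0.3,0],"angular":[0,0,0],"hand":-1},{"translation":[0.05,-0.3,0],"angular":[0,0,0],"hand":-1}]'
```

```text
time: 14.45
ee_pos: [0.5089, -0.0264, 0.1129]
eef_rot: [0.705, 0.054, -0.705, 0.055]
ft_force: [-0.0, 0.1, -0.2]
width: 0.0003
time: 14.85
ee_pos: [0.5111, -0.0362, 0.1131]
eef_rot: [0.705, 0.056, -0.704, 0.055]
ft_force: [-2.0, 5.1, 4.7]
width: 0.0006
```

```bash

python3 -m pendant '[{"translation":[0.06,-0.4,0],"angular":[0,0,0],"hand":-1},{"translation":[0.06,-0.4,0],"angular":[0,0,0],"hand":-1},{"translation":[0.06,-0.4,0],"angular":[0,0,0],"hand":-1},{"translation":[0.06,-0.4,0],"angular":[0,0,0],"hand":-1}]' 
python3 -m pendant '[{"translation":[0.06,-0.4,0],"angular":[0,0,0],"hand":-1},{"translation":[0.06,-0.4,0],"angular":[0,0,0],"hand":-1},{"translation":[0.06,-0.4,0],"angular":[0,0,0],"hand":-1},{"translation":[0,0,0],"angular":[0,0,0],"hand":-1}]'
python3 - <<'E'
from h import *
im=r.camera("side")[150:300,240:420]; cv2.imwrite("pics/s9.png",cv2.resize(im[:,:,::-1],None,fx=4,fy=4,interpolation=2))
im=r.camera("wrist")[0:300,160:480]; cv2.imwrite("pics/w9.png",cv2.resize(im[:,:,::-1],None,fx=2,fy=2,interpolation=2))
E
```

```text
time: 15.25
ee_pos: [0.5134, -0.0536, 0.1127]
eef_rot: [0.705, 0.055, -0.705, 0.055]
ft_force: [1.2, 4.4, 3.3]
width: 0.0007
time: 15.65
ee_pos: [0.5144, -0.0656, 0.1118]
eef_rot: [-0.705, -0.055, 0.705, -0.054]
ft_force: [0.8, 5.5, 0.6]
width: 0.0006
```

View pics/s9.png

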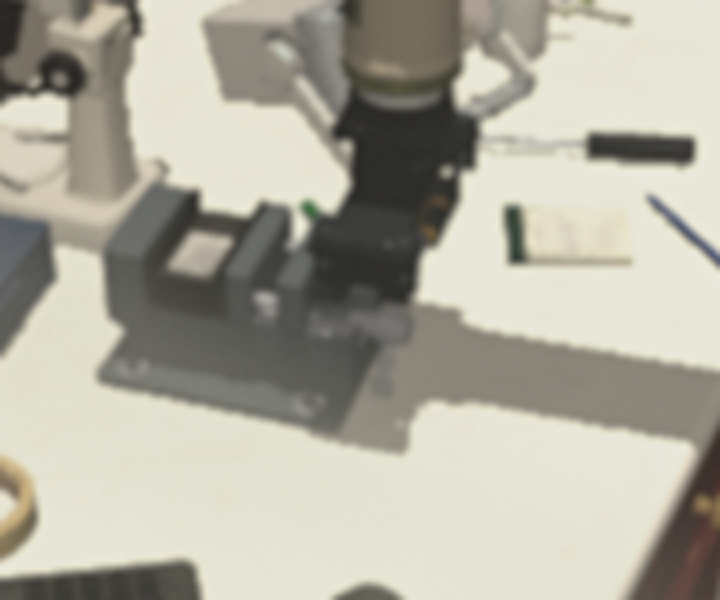

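View pics/w9.png

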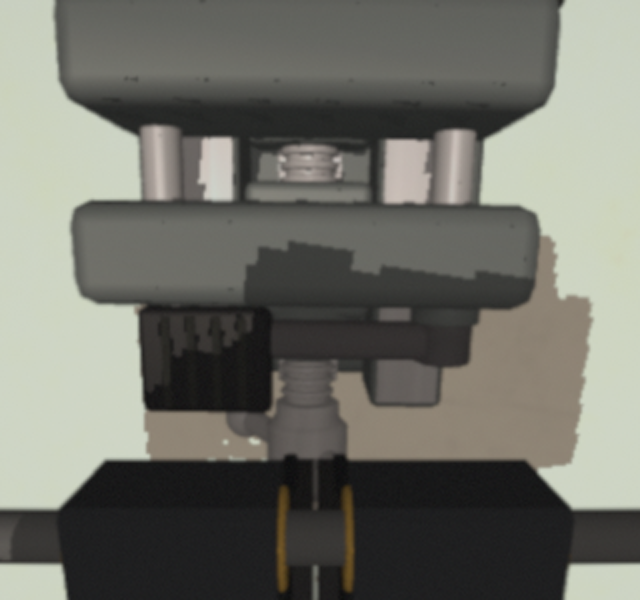

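```bash

python3 -m pendant '[{"translation":[0.06,-0.4,0],"angular":[0,0,0],"hand":-1},{"translation":[0.06,-0.4,0],"angular":[0,0,0],"hand":-1},{"translation":[0.06,-0.3,0],"angular":[0,0,0],"hand":-1}]' 
python3 -m pendant '[{"translation":[0.06,-0.3,0],"angular":[0,0,0],"hand":-1},{"translation":[0.06,-0.3,0],"angular":[0,0,0],"hand":-1},{"translation":[0,0,0],"angular":[0,0,0],"hand":-1}]'
```

```text
time: 16.05
ee_pos: [0.5158, -0.0762, 0.1117]
eef_rot: [-0.704, -0.055, 0.706, -0.054]
ft_force: [-0.2, 7.0, 0.8]
width: 0.0002
time: 16.35
ee_pos: [0.5172, -0.0828, 0.1119]
eef_rot: [-0.705, -0.055, 0.705, -0.055]
ft_force: [-0.4, 4.4, 1.1]
width: 0.0007
```

```bash

python3 -m pendant '[{"translation":[0,0.2,1.2],"angular":[0,0,0],"hand":-1},{"translation":[0,0,1.2],"angular":[0,0,0],"hand":-1},{"translation":[0.2,-1.4,0],"angular":[0,0,0],"hand":-1},{"translation":[0.2,-1.4,0],"angular":[0,0,0],"hand":-1},{"translation":[0,0,0],"angular":[0,0,0],"hand":-1},{"translation":[0,0,-0.8],"angular":[0,0,0],"hand":-1},{"translation":[0,0,-0.4],"angular":[0,0,0],"hand":-1}]' 
python3 -m pendant '[{"translation":[0,0,-0.4],"angular":[0,0,0],"hand":-1},{"translation":[0,0,-0.4],"angular":[0,0,0],"hand":-1}]'
python3 -m pendant '[{"translation":[0,0,-0.4],"angular":[0,0,0],"hand":-1},{"translation":[0,0,-0.4],"angular":[0,0,0],"hand":-1}]'
```

```text
time: 17.05
ee_pos: [0.5212, -0.1084, 0.1231]
eef_rot: [-0.705, -0.055, 0.705, -0.055]
ft_force: [0.6, -0.7, 0.5]
width: 0.0007
time: 17.25
ee_pos: [0.5219, -0.1102, 0.1167]
eef_rot: [0.705, 0.054, -0.705, 0.056]
ft_force: [-3.0, -10.0, 11.2]
width: 0.0004
time: 17.45
ee_pos: [0.5227, -0.1135, 0.1097]
eef_rot: [0.706, 0.051, -0.704, 0.056]
ft_force: [-1.4, -19.0, 14.9]
width: 0.0003
```

```bash

python3 -m pendant '[{"translation":[0,0,1],"angular":[0,0,0],"hand":-1},{"translation":[0,0,1.5],"angular":[0,0,0],"hand":-1},{"translation":[-1.5,0,1],"angular":[0,0,0],"hand":-1},{"translation":[-1.5,0,0],"angular":[0,0,0],"hand":-1},{"translation":[0,0,0],"angular":[0,0,0],"hand":-1}]'
python3 - <<'E'
from h import *
s=r.read_state(); print(s["ee_pos"],s["eef_rot"],s["ft_force"])
im=r.camera("wrist")[0:300,100:420]; cv2.imwrite("pics/w10.png",cv2.resize(im[:,:,::-1],None,fx=2,fy=2,interpolation=2))
im=r.camera("side")[150:300,240:420]; cv2.imwrite("pics/s10.png",cv2.resize(im[:,:,::-1],None,fx=4,fy=4,interpolation=2))
C=cam("wrist",s["ee_pos"],s["eef_rot"])
for n,z in dict(bar_hub=.062,bar_end=.09,jaw_face=.0985,carriage_front=.0985).items():
    print(n,[(d["point"],round(d["confidence"],2),atz(C,d["point"],z).round(4)) for d in r.mark_of("wrist",n)][:3])
E
```

```text
time: 17.95
ee_pos: [0.4909, -0.1082, 0.1441]
eef_rot: [0.705, 0.055, -0.705, 0.055]
ft_force: [-0.0, 0.3, -0.5]
width: 0.0006
[ 0.49090755 -0.10823453  0.14411736] [ 0.70496142  0.05479696 -0.70495678  0.05534101] [-0.04327059  0.25523383 -0.4742529 ]
bar_hub [([169.9, 262.4], 0.64, array([ 0.5187, -0.0628,  0.062 ]))]
bar_end [([176.8, 321.5], 0.86, array([ 0.5255, -0.1058,  0.09  ]))]
jaw_face []
carriage_front [([92.2, 247.3], 0.72, array([ 0.5699, -0.0548,  0.0985]))]
```

View pics/w10.png

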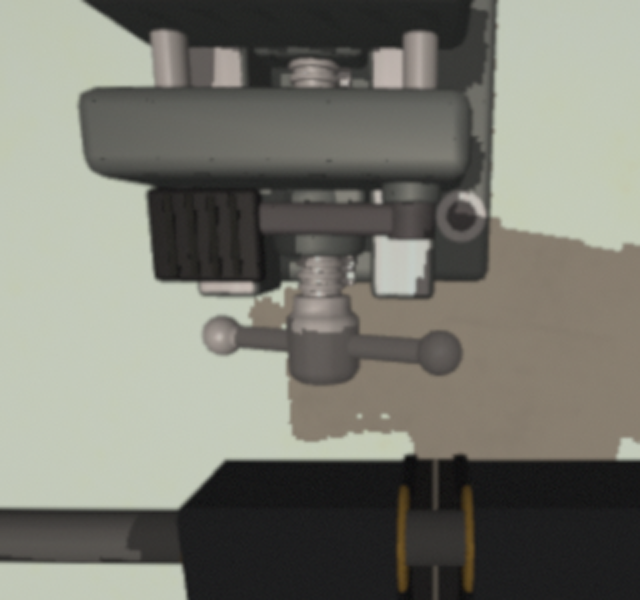

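View pics/s10.png

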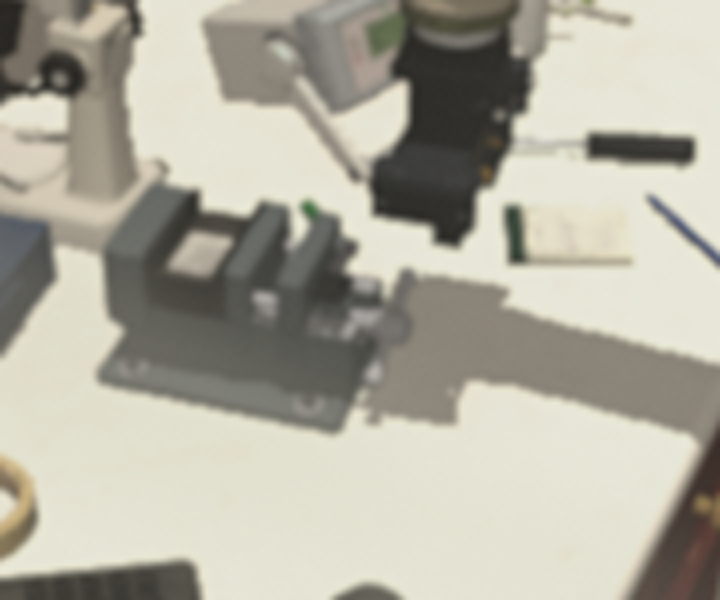

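```bash
cat > ang.py <<'E'
from h import *
def ang(s,a,b,H):
    C=cam("wrist",np.array(s[0]),np.array(s[1])); th=.1556
    ax=np.array([np.cos(th),np.sin(th),0]);ey=np.array([-ax[1],ax[0],0])
    k=[]
    for px in (a,b):
        o,d=ray(C,px); q=o+d*((np.array(H)-o)@ax)/(d@ax); k.append(((q-H)@ey,q[2]-H[2]))
    k=np.array(k); print((k*1e3).round(1)); v=k[0]-k[1]; print("half",np.linalg.norm(v)/2*1e3,"phi of first cw from up",np.degrees(np.arctan2(-v[0],v[1])))
E
python3 - <<'E'
from ang import *
for hx in (.516,.5187):
    ang(([ 0.49090755,-0.10823453,0.14411736],[ 0.70496142,0.05479696,-0.70495678,0.05534101]),(176.3,320),(167.7,210.5),[hx,-.0628,.062])
E
```

```text
[[-43.1  11.8]
 [ 48.4 -28.2]]
half 49.95818108551365 phi of first cw from up 66.43129141163016
[[-42.6  26. ]
 [ 42.7 -11.2]]
half 46.53912699082098 phi of first cw from up 66.43129141163014
```

```bash

python3 -m pendant '[{"translation":[1,2,1],"angular":[0,0,0],"hand":-1},{"translation":[2,2.5,0],"angular":[0,0,0],"hand":-1},{"translation":[3,2.5,0],"angular":[0,0,0],"hand":-1},{"translation":[1,0,0],"angular":[0,0,0],"hand":-1},{"translation":[0,0,0],"angular":[0,0,0],"hand":-1},{"translation":[0,0,0],"angular":[0,0,0],"hand":-1}]'
python3 - <<'E'
from h import *
s=r.read_state(); print(s["ee_pos"].tolist(),s["eef_rot"].tolist(),s["ft_force"])
im=r.camera("wrist");cv2.imwrite("pics/w11f.png",im[:,:,::-1]); cv2.imwrite("pics/w11.png",cv2.resize(im[0:200,220:480,::-1],None,fx=3,fy=3,interpolation=2))
E
```

```text
time: 18.85
ee_pos: [0.5613, -0.0394, 0.1529]
eef_rot: [-0.705, -0.055, 0.705, -0.055]
ft_force: [0.8, -0.4, -0.7]
width: 0.0003
[0.5613092095083513, -0.039429218245795164, 0.1528514414369616] [-0.7045779870855716, -0.05462743195554093, 0.7054137981797, -0.05456259827094299] [ 0.83245205 -0.36157486 -0.67526773]
```

View pics/w11.png

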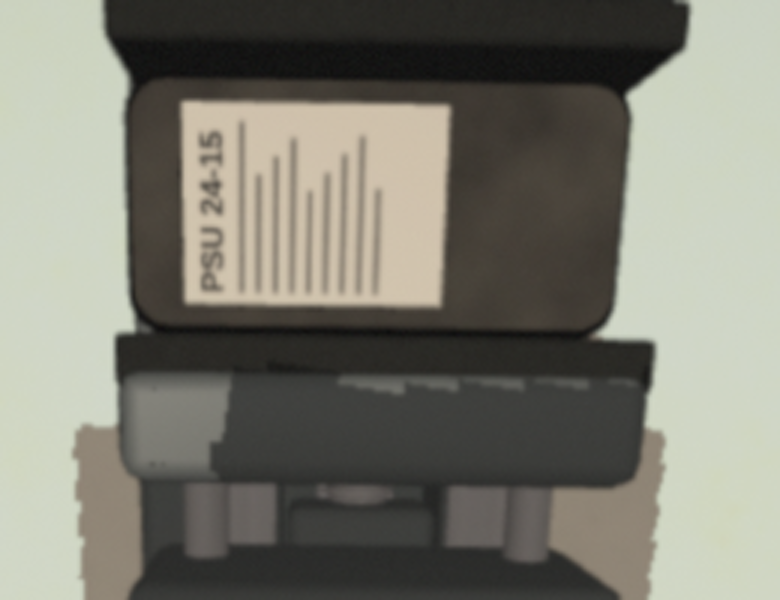

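```bash
cat > fac.py <<'E'
from h import *
def prof(im,col):  # gray profile averaged across 9 columns
    return im[:,col-4:col+5].mean(axis=(1,2))
ax=np.array([.988,.155])
def edges(C,z,im,col,lo,hi):
    p=prof(im.astype(float),col); return p[lo:hi]
E
python3 - <<'E'
from fac import *
a=cv2.imread("pics/w11f.png")
for c in (255,262,270): print(c,prof(a.astype(float),c)[100:135].round(0).astype(int).tolist())
for n in ("w4","w5","w6"):
    b=cv2.imread(f"pics/{n}.png")
    for x in (225,235): print(n,x,b[180:250:1,x-6:x+7].mean(axis=(1,2)).round(0).astype(int).tolist())
E
```

```text
255 [207, 207, 207, 206, 206, 206, 206, 206, 206, 206, 201, 191, 181, 177, 176, 176, 176, 176, 177, 178, 178, 178, 178, 178, 180, 182, 184, 190, 195, 197, 197, 196, 196, 196, 195]
262 [143, 145, 150, 158, 163, 168, 171, 174, 178, 174, 145, 95, 58, 49, 49, 49, 48, 48, 49, 50, 50, 51, 50, 53, 62, 73, 84, 96, 107, 114, 116, 117, 117, 116, 116]
270 [61, 59, 57, 54, 50, 46, 44, 42, 45, 51, 51, 42, 38, 39, 40, 39, 40, 39, 40, 40, 40, 40, 41, 49, 68, 82, 92, 99, 107, 114, 121, 126, 128, 127, 127]
w4 225 [113, 113, 113, 113, 113, 113, 113, 113, 113, 112, 112, 107, 100, 87, 74, 58, 49, 42, 41, 41, 41, 42, 43, 43, 43, 42, 43, 43, 43, 43, 43, 43, 42, 42, 43, 43, 43, 43, 43, 43, 43, 43, 43, 42, 42, 42, 42, 42, 42, 42, 42, 42, 42, 44, 47, 54, 62, 72, 78, 86, 89, 94, 97, 101, 104, 108, 111, 115, 117, 120]
w4 235 [121, 121, 122, 122, 121, 121, 122, 122, 122, 122, 121, 115, 109, 94, 80, 62, 52, 43, 42, 42, 42, 42, 42, 42, 42, 42, 42, 42, 42, 42, 42, 42, 42, 42, 42, 42, 43, 43, 43, 43, 43, 43, 43, 43, 43, 43, 42, 42, 42, 42, 43, 43, 43, 47, 51, 60, 68, 78, 83, 89, 92, 96, 99, 104, 106, 110, 113, 117,
[... 491 characters left out ...]
, 43, 43, 43, 43, 43, 43, 43, 43, 43, 45, 48, 57, 66, 76, 82, 88, 91, 96, 99, 103, 106, 110, 113, 117, 119, 124]
w6 225 [42, 41, 40, 39, 38, 39, 41, 46, 50, 58, 64, 73, 79, 84, 86, 82, 76, 64, 53, 44, 41, 40, 41, 42, 43, 43, 42, 43, 43, 43, 43, 43, 43, 43, 43, 43, 43, 43, 43, 43, 43, 42, 43, 43, 43, 43, 42, 42, 43, 43, 43, 43, 43, 43, 43, 46, 50, 59, 67, 76, 82, 89, 92, 97, 100, 104, 107, 111, 113, 117]
w6 235 [64, 63, 62, 60, 59, 55, 53, 47, 43, 36, 32, 28, 26, 26, 28, 31, 34, 36, 37, 38, 39, 41, 41, 42, 43, 42, 42, 42, 42, 42, 42, 43, 43, 43, 42, 42, 42, 43, 43, 43, 43, 43, 43, 43, 43, 43, 42, 43, 43, 43, 43, 42, 43, 44, 44, 49, 55, 64, 72, 81, 86, 92, 95, 99, 102, 106, 109, 113, 116, 120]
```

```bash
python3 - <<'E'
from h import *
ax=np.array([.988,.155,0])
Q=[-0.70457,-0.05462,0.70541,-0.05456]
def w(pos,q,a,b,col):
    C=cam("wrist",np.array(pos),np.array(q)); A=atz(C,(a,col),.121);B=atz(C,(b,col),.121); return (A-B)@ax*1e3, A, B
print(w([.53790,-.03468,.12377],[.706,.0545,-.704,.055],96.9,118.5,272))
print(w([.55068,-.03282,.12375],[.706,.054,-.704,.055],97,118.4,272))
print(w([.55550,-.03214,.12366],[.7055,.054,-.705,.055],98.6,119.2,272))
print(w([.56131,-.03943,.15285],Q,110.9,125.0,262))
E
```

```text
(np.float64(9.392324949060445), array([ 0.61447949, -0.00240041,  0.121     ]), array([ 0.60514645, -0.00350547,  0.121     ]))
(np.float64(9.302538492395788), array([ 6.27237961e-01, -6.07320648e-04,  1.21000000e-01]), array([ 0.61799312, -0.00169528,  0.121     ]))
(np.float64(8.954112002002198), array([ 6.31361613e-01, -5.11622805e-05,  1.21000000e-01]), array([ 0.62246247, -0.00109478,  0.121     ]))
(np.float64(7.5043641418805045), array([0.63114255, 0.00178986, 0.121     ]), array([0.62367441, 0.00097802, 0.121     ]))
```

```bash

python3 -m pendant '[{"translation":[-2,-2,0],"angular":[0,0,0],"hand":-1},{"translation":[-1.9,-2.4,0],"angular":[0,0,0],"hand":-1},{"translation":[0,-2.3,0],"angular":[0,0,0],"hand":-1},{"translation":[0,0,-1.5],"angular":[0,0,0],"hand":-1},{"translation":[0,0,-1.3],"angular":[0,0,0],"hand":-1},{"translation":[0,0,0],"angular":[0,0,0],"hand":-1},{"translation":[0,0,0],"angular":[0,0,0],"hand":-1}]'
```

```text
time: 19.6
ee_pos: [0.5225, -0.1048, 0.125]
eef_rot: [-0.705, -0.056, 0.705, -0.055]
ft_force: [-0.1, 0.8, 0.3]
width: 0.0004
```

```bash

python3 -m pendant '[{"translation":[0,-0.1,-0.5],"angular":[0,0,0],"hand":-1},{"translation":[0,-0.05,-0.4],"angular":[0,0,0],"hand":-1},{"translation":[0,-0.05,-0.2],"angular":[0,0,0],"hand":-1},{"translation":[0,0,0],"angular":[0,0,0],"hand":-1}]'
python3 -m pendant '[{"translation":[0,-0.1,-0.2],"angular":[0,0,0],"hand":-1},{"translation":[0,0,0],"angular":[0,0,0],"hand":-1}]'
```

```text
time: 20.0
ee_pos: [0.5226, -0.1077, 0.114]
eef_rot: [-0.705, -0.055, 0.705, -0.055]
ft_force: [0.4, -0.2, 0.4]
width: 0.0004
time: 20.2
ee_pos: [0.5227, -0.1089, 0.1122]
eef_rot: [-0.705, -0.055, 0.705, -0.055]
ft_force: [-0.4, -0.4, -1.1]
width: 0.0002
```

```bash

python3 -m pendant '[{"translation":[0,0,-0.2],"angular":[0,0,0],"hand":-1},{"translation":[0,0,-0.2],"angular":[0,0,0],"hand":-1},{"translation":[0,0,0],"angular":[0,0,0],"hand":-1}]'
python3 -m pendant '[{"translation":[0,-0.05,-0.2],"angular":[0,0,0],"hand":-1},{"translation":[0,-0.05,-0.2],"angular":[0,0,0],"hand":-1}]'
python3 -m pendant '[{"translation":[0,-0.05,-0.2],"angular":[0,0,0],"hand":-1},{"translation":[0,-0.05,-0.2],"angular":[0,0,0],"hand":-1}]'
```

```text
time: 20.5
ee_pos: [0.5232, -0.1098, 0.1088]
eef_rot: [0.705, 0.054, -0.705, 0.055]
ft_force: [0.1, -3.2, 3.3]
width: 0.0005
time: 20.7
ee_pos: [0.5235, -0.1112, 0.1052]
eef_rot: [0.706, 0.054, -0.704, 0.055]
ft_force: [-0.3, -4.6, 6.7]
width: 0.0005
time: 20.9
ee_pos: [0.5238, -0.1125, 0.1013]
eef_rot: [0.706, 0.053, -0.704, 0.055]
ft_force: [0.3, -5.8, 6.5]
width: 0.0006
```

```bash

python3 -m pendant '[{"translation":[0,0,-0.25],"angular":[0,0,0],"hand":-1},{"translation":[0,0,-0.25],"angular":[0,0,0],"hand":-1},{"translation":[0,0,-0.25],"angular":[0,0,0],"hand":-1}]'
python3 -m pendant '[{"translation":[0,0.05,-0.25],"angular":[0,0,0],"hand":-1},{"translation":[0,0.05,-0.25],"angular":[0,0,0],"hand":-1},{"translation":[0,0.05,-0.25],"angular":[0,0,0],"hand":-1}]'
```

```text
time: 21.2
ee_pos: [0.5238, -0.1121, 0.0937]
eef_rot: [0.706, 0.054, -0.704, 0.055]
ft_force: [0.8, -4.1, 4.6]
width: 0.0008
time: 21.5
ee_pos: [0.5235, -0.1103, 0.0859]
eef_rot: [0.706, 0.054, -0.704, 0.055]
ft_force: [0.2, -4.4, 4.9]
width: 0.0008
```

```bash

python3 -m pendant '[{"translation":[0,0.1,-0.25],"angular":[0,0,0],"hand":-1},{"translation":[0,0.1,-0.25],"angular":[0,0,0],"hand":-1},{"translation":[0,0.1,-0.2],"angular":[0,0,0],"hand":-1},{"translation":[0,0,0],"angular":[0,0,0],"hand":-1}]'
python3 -m pendant '[{"translation":[0,-0.1,1.5],"angular":[0,0,0],"hand":-1},{"translation":[-1,0,3],"angular":[0,0,0],"hand":-1},{"translation":[-2,0,1.5],"angular":[0,0,0],"hand":-1},{"translation":[0,0,0],"angular":[0,0,0],"hand":-1}]'
python3 - <<'E'
from ang import *
s=r.read_state(); print(s["ee_pos"].tolist(),s["eef_rot"].tolist(),s["ft_force"])
im=r.camera("wrist");cv2.imwrite("pics/w12f.png",im[:,:,::-1]); cv2.imwrite("pics/w12.png",cv2.resize(im[60:260,160:400,::-1],None,fx=3,fy=3,interpolation=2))
C=cam("wrist",s["ee_pos"],s["eef_rot"])
for n,z in dict(bar_hub=.062,lever_pad=.109).items():
    print(n,[(d["point"],round(d["confidence"],2),atz(C,d["point"],z).round(4)) for d in r.mark_of("wrist",n)][:3])
E
```

```text
time: 21.9
ee_pos: [0.5226, -0.1058, 0.078]
eef_rot: [-0.705, -0.055, 0.705, -0.055]
ft_force: [0.5, -1.6, 2.1]
width: 0.0007
time: 22.3
ee_pos: [0.4921, -0.1069, 0.1408]
eef_rot: [0.705, 0.054, -0.704, 0.055]
ft_force: [0.5, -0.1, 0.1]
width: 0.0008
[0.4921477567359963, -0.10691790965421362, 0.1407818705385333] [0.7054989537352092, 0.05446738832829141, -0.7044434859715444, 0.05535255151732882] [ 0.53819603 -0.06330065  0.11114658]
bar_hub [([172.8, 262.3], 0.95, array([ 0.5186, -0.0622,  0.062 ]))]
lever_pad [([120.8, 199.6], 0.59, array([ 0.5516, -0.032 ,  0.109 ]))]
```

View pics/w12.png

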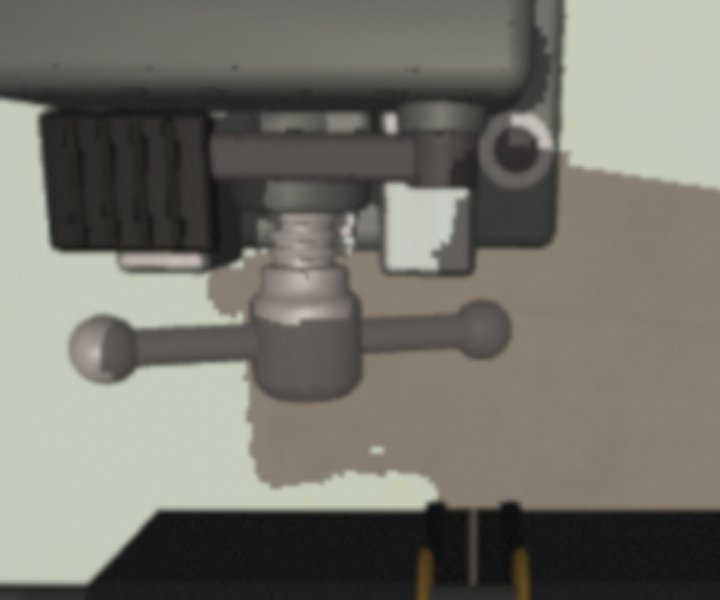

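```bash

python3 - <<'E'
from ang import *
ang(([0.4921477567359963, -0.10691790965421362, 0.1407818705385333],[0.7054989537352092, 0.05446738832829141, -0.7044434859715444, 0.05535255151732882]),(169.7,320.7),(176.2,194.3),[.5195,-.0625,.062])
E
python3 -m pendant '[{"translation":[1,2,1.2],"angular":[0,0,0],"hand":-1},{"translation":[2,2.5,0],"angular":[0,0,0],"hand":-1},{"translation":[3,2.3,0],"angular":[0,0,0],"hand":-1},{"translation":[1,0,0],"angular":[0,0,0],"hand":-1},{"translation":[0,0,0],"angular":[0,0,0],"hand":-1},{"translation":[0,0,0],"angular":[0,0,0],"hand":-1}]'
python3 - <<'E'
from h import *
s=r.read_state(); print(s["ee_pos"].tolist(),s["eef_rot"].tolist(),s["ft_force"])
im=r.camera("wrist");cv2.imwrite("pics/w13f.png",im[:,:,::-1]); cv2.imwrite("pics/w13.png",cv2.resize(im[0:200,220:480,::-1],None,fx=3,fy=3,interpolation=2))
from fac import prof
a=im[:,:,::-1]
for c in (262,266,270): print(c,prof(a.astype(float),c)[100:135].round(0).astype(int).tolist())
E
```

```text
[[-42.6  -8.2]
 [ 43.6  17.6]]
half 44.98466962031378 phi of first cw from up 106.68797640007105
time: 23.05
ee_pos: [0.5621, -0.0397, 0.1494]
eef_rot: [-0.704, -0.055, 0.706, -0.055]
ft_force: [-0.5, -0.3, -0.4]
width: 0.0007
[0.5621211226241006, -0.039706313950447346, 0.14940415005826435] [-0.7042993872420121, -0.05487633701269986, 0.7056772990361033, -0.05450238886236944] [-0.49712918 -0.32638265 -0.38891547]
262 [112, 113, 118, 123, 127, 134, 140, 145, 152, 161, 161, 136, 90, 52, 40, 40, 40, 40, 40, 40, 40, 40, 44, 54, 67, 78, 86, 92, 99, 105, 108, 109, 109, 109, 109]
266 [58, 58, 59, 62, 64, 68, 70, 70, 72, 84, 95, 87, 64, 44, 39, 40, 40, 40, 40, 40, 40, 40, 47, 65, 80, 90, 98, 105, 113, 119, 123, 124, 125, 124, 124]
270 [61, 60, 60, 60, 59, 57, 52, 45, 37, 36, 40, 43, 41, 38, 39, 40, 39, 39, 40, 40, 40, 40, 49, 67, 82, 91, 98, 106, 114, 121, 126, 127, 127, 127, 127]
```

View pics/w13.png

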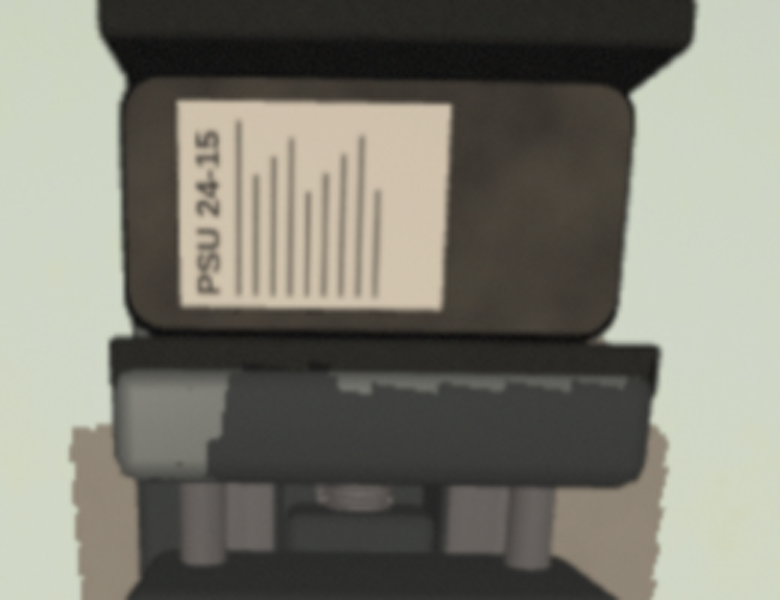

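```bash
python3 - <<'E'
from h import *
ax=np.array([.988,.155,0])
def w(pos,q,a,b,col):
    C=cam("wrist",np.array(pos),np.array(q)); A=atz(C,(a,col),.121);B=atz(C,(b,col),.121); return ((A-B)@ax*1e3).round(2),A,B
print(w([.56131,-.03943,.15285],[-0.70457,-0.05462,0.70541,-0.05456],110.9,124.9,262))
print(w([0.56212,-0.03971,0.14940],[-0.7042994,-0.0548763,0.7056773,-0.0545024],111.85,124.45,262))
C=cam("wrist",np.array([0.56212,-0.03971,0.14940]),np.array([-0.7042994,-0.0548763,0.7056773,-0.0545024]))
# adapter edges top z=.106: label lower edge orientation, and far edge
a=atz(C,(308/3,220+185/3),.106);b=atz(C,(312/3,220+440/3),.106);print("adapter tilt vs vise y deg",np.degrees(np.arctan2((a-b)[0],(a-b)[1]))+8.915)
a=atz(C,(345/3,220+120/3),.122);b=atz(C,(350/3,220+650/3),.122);print("facing tilt",np.degrees(np.arctan2((a-b)[0],(a-b)[1]))+8.915)
l=atz(C,(210/3,220+124/3),.106);rr=atz(C,(210/3,220+628/3),.106);v=np.array([.6354,-.0444,0]);ey=np.array([-.155,.988,0]);print("adapter y",((l+rr)/2-v)@ey)
for n,z in dict(adapter_center=.0905,lever_pad=.109,carriage_front=.0985).items():
    print(n,[(d["point"],round(d["confidence"],2),atz(C,d["point"],z).round(4)) for d in r.mark_of("wrist",n)][:3])
E
```

```text
(np.float64(7.45), array([0.63114239, 0.00179008, 0.121     ]), array([0.62372778, 0.00098405, 0.121     ]))
(np.float64(6.57), array([0.63143718, 0.00085798, 0.121     ]), array([6.24899147e-01, 1.46336983e-04, 1.21000000e-01]))
adapter tilt vs vise y deg 0.940963105898974
facing tilt 0.5216003614792015
adapter y -0.0002569026140267424
adapter_center [([73.4, 343.2], 0.86, array([ 0.6616, -0.0405,  0.0905]))]
lever_pad [([221.7, 339.6], 0.33, array([ 0.5725, -0.0525,  0.109 ]))]
carriage_front [([219.5, 340.2], 0.78, array([ 0.5706, -0.054 ,  0.0985]))]
```

```bash

python3 -m pendant '[{"translation":[-2,-2,0],"angular":[0,0,0],"hand":-1},{"translation":[-2.2,-2.2,0],"angular":[0,0,0],"hand":-1},{"translation":[0,-2.3,0],"angular":[0,0,0],"hand":-1},{"translation":[0,0,-2],"angular":[0,0,0],"hand":-1},{"translation":[0,0,-2.5],"angular":[0,0,0],"hand":-1},{"translation":[0,0,-1],"angular":[0,0,0],"hand":-1},{"translation":[0,0,0],"angular":[0,0,0],"hand":-1},{"translation":[0,0,0],"angular":[0,0,0],"hand":-1}]'
```

```text
time: 24.05
ee_pos: [0.5211, -0.1042, 0.0962]
eef_rot: [0.705, 0.055, -0.705, 0.055]
ft_force: [0.6, -0.3, -0.3]
width: 0.0006
```

```bash

python3 -m pendant '[{"translation":[0,0,-1],"angular":[0,0,0],"hand":-1},{"translation":[0,0,-0.6],"angular":[0,0,0],"hand":-1},{"translation":[0,0,-0.3],"angular":[0,0,0],"hand":-1},{"translation":[0,0.05,-0.2],"angular":[0,0,0],"hand":-1}]'
python3 -m pendant '[{"translation":[0,0.1,-0.25],"angular":[0,0,0],"hand":-1},{"translation":[0,0.1,-0.25],"angular":[0,0,0],"hand":-1}]'
python3 -m pendant '[{"translation":[0,0.1,-0.2],"angular":[0,0,0],"hand":-1},{"translation":[0,0,0],"angular":[0,0,0],"hand":-1}]'
```

```text
time: 24.45
ee_pos: [0.521, -0.1035, 0.0746]
eef_rot: [0.705, 0.055, -0.705, 0.055]
ft_force: [-2.5, 2.0, 6.6]
width: 0.0009
time: 24.65
ee_pos: [0.5212, -0.1017, 0.0699]
eef_rot: [0.705, 0.055, -0.705, 0.055]
ft_force: [-2.2, 0.8, 6.8]
width: 0.0004
time: 24.85
ee_pos: [0.5212, -0.1007, 0.0678]
eef_rot: [0.705, 0.055, -0.705, 0.055]
ft_force: [-1.0, 0.2, 5.4]
width: 0.0007
```

```bash

python3 -m pendant '[{"translation":[0,-0.1,1.5],"angular":[0,0,0],"hand":-1},{"translation":[0,0,3],"angular":[0,0,0],"hand":-1},{"translation":[0,0,4],"angular":[0,0,0],"hand":-1},{"translation":[2,3,0],"angular":[0,0,0],"hand":-1},{"translation":[2.2,3.2,0],"angular":[0,0,0],"hand":-1},{"translation":[0,0,0],"angular":[0,0,0],"hand":-1},{"translation":[0,0,0],"angular":[0,0,0],"hand":-1}]'
python3 - <<'E'
from h import *
from fac import prof
s=r.read_state(); print(s["ee_pos"].tolist(),s["eef_rot"].tolist(),s["ft_force"])
im=r.camera("wrist");cv2.imwrite("pics/w14f.png",im[:,:,::-1]); cv2.imwrite("pics/w14.png",cv2.resize(im[0:260,200:480,::-1],None,fx=2.3,fy=2.3,interpolation=2))
print(r.find_in("wrist","adapter_center")[:1])
im=r.camera("side")[150:300,240:420]; cv2.imwrite("pics/s14.png",cv2.resize(im[:,:,::-1],None,fx=4,fy=4,interpolation=2))
a=cv2.imread("pics/w14f.png")
for c in (258,262,266,270): print(c,prof(a.astype(float),c)[100:140].round(0).astype(int).tolist())
E
```

```text
time: 25.55
ee_pos: [0.5629, -0.0389, 0.153]
eef_rot: [0.705, 0.056, -0.705, 0.055]
ft_force: [0.5, -0.2, -0.3]
width: 0.0008
[0.5629367894617766, -0.03891646584344356, 0.1529710821962438] [0.704991906864209, 0.055568255073851075, -0.7048606908883571, 0.05540746090917516] [ 0.5383208  -0.20961293 -0.32811333]
[{'point': [73.9, 345.1], 'confidence': 0.71}]
258 [205, 205, 205, 206, 206, 206, 205, 205, 205, 205, 206, 206, 203, 190, 167, 147, 140, 138, 138, 138, 139, 140, 140, 140, 141, 142, 144, 148, 150, 153, 160, 165, 167, 167, 168, 168, 168, 168, 168, 167]
262 [151, 154, 155, 157, 160, 168, 175, 179, 182, 183, 184, 184, 178, 153, 110, 76, 66, 65, 64, 65, 65, 66, 66, 68, 75, 83, 91, 98, 103, 108, 116, 122, 123, 124, 125, 125, 125, 124, 124, 124]
266 [87, 90, 91, 92, 94, 100, 105, 105, 105, 107, 114, 124, 127, 107, 71, 44, 39, 40, 40, 40, 40, 39, 41, 47, 61, 76, 87, 95, 101, 107, 112, 115, 115, 115, 115, 115, 114, 114, 113, 113]
270 [61, 60, 59, 58, 56, 55, 53, 50, 48, 46, 47, 53, 63, 62, 51, 41, 39, 40, 40, 39, 40, 40, 41, 50, 69, 83, 92, 100, 108, 116, 123, 126, 126, 126, 126, 125, 125, 125, 124, 124]
```

View pics/w14.png

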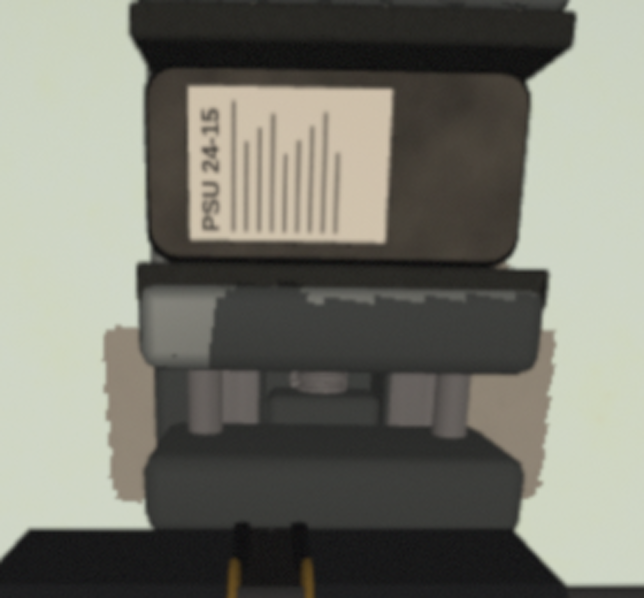

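View pics/s14.png

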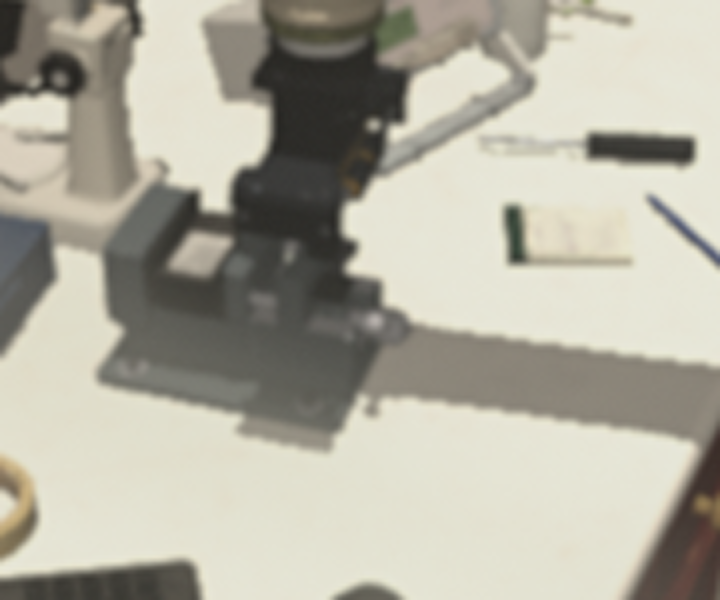

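```bash

python3 -m pendant '[{"translation":[-2,-1,3],"angular":[0,0,0],"hand":-1},{"translation":[-4,-1,2],"angular":[0,0,0],"hand":-1},{"translation":[-4,-1,0],"angular":[0,0,0],"hand":-1},{"translation":[-2,0,0],"angular":[0,0,0],"hand":-1},{"translation":[0,0,0],"angular":[0,0,0],"hand":-1},{"translation":[0,0,0],"angular":[0,0,0],"hand":-1}]'
python3 - <<'E'
from h import *
s=r.read_state(); print(s["ee_pos"].tolist(),s["eef_rot"].tolist(),s["ft_force"])
im=r.camera("wrist");cv2.imwrite("pics/w15f.png",im[:,:,::-1]); cv2.imwrite("pics/w15.png",cv2.resize(im[0:200,220:440,::-1],None,fx=3,fy=3,interpolation=2))
im=r.camera("side"); cv2.imwrite("pics/s15.png",cv2.resize(im[170:270,260:380,::-1],None,fx=6,fy=6,interpolation=2))
C=cam("wrist",s["ee_pos"],s["eef_rot"]);S=cam("side")
P={}
for n,z in dict(lever_pad=.109,bar_hub=.062,carriage_front=.0985,jaw_face=.0985).items():
    for c,K in (("wrist",C),("side",S)):
        d=r.mark_of(c,n)[:2]; print(n,c,[(x["point"],round(x["confidence"],2),atz(K,x["point"],z).round(4)) for x in d])
E
```

```text
time: 26.3
ee_pos: [0.4427, -0.0707, 0.2029]
eef_rot: [0.705, 0.054, -0.705, 0.055]
ft_force: [0.5, -0.5, 1.1]
width: 0.0006
[0.4426895405263525, -0.07070834628783107, 0.20286844552031313] [0.70536645367385, 0.05364566101984442, -0.7046946245596934, 0.05464243041806592] [ 0.50583765 -0.48317264  1.0826502 ]
lever_pad wrist [([58.6, 286.7], 0.73, array([ 0.5514, -0.0321,  0.109 ]))]
lever_pad side [([219.9, 322.1], 0.64, array([ 0.5551, -0.0383,  0.109 ]))]
bar_hub wrist [([112.1, 318.1], 0.68, array([ 0.5192, -0.0601,  0.062 ]))]
bar_hub side [([230.5, 335.7], 0.97, array([ 0.523 , -0.0657,  0.062 ]))]
carriage_front wrist [([41.2, 325.1], 0.84, array([ 0.5694, -0.0574,  0.0985]))]
carriage_front side [([218.6, 321.9], 0.81, array([ 0.5651, -0.057 ,  0.0985]))]
jaw_face wrist []
jaw_face side [([215.5, 297.2], 0.91, array([ 0.6393, -0.0383,  0.0985])), ([210.6, 282.2], 0.37, array([ 0.6934, -0.0408,  0.0985]))]
```

View pics/w15.png

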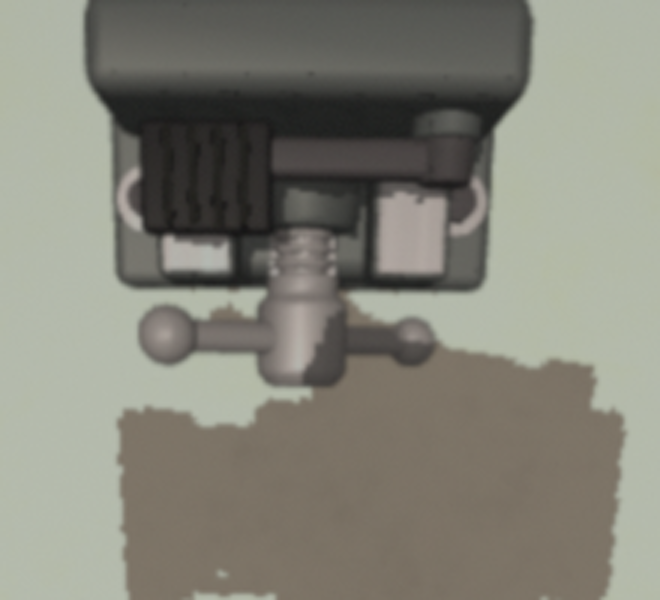

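View pics/s15.png

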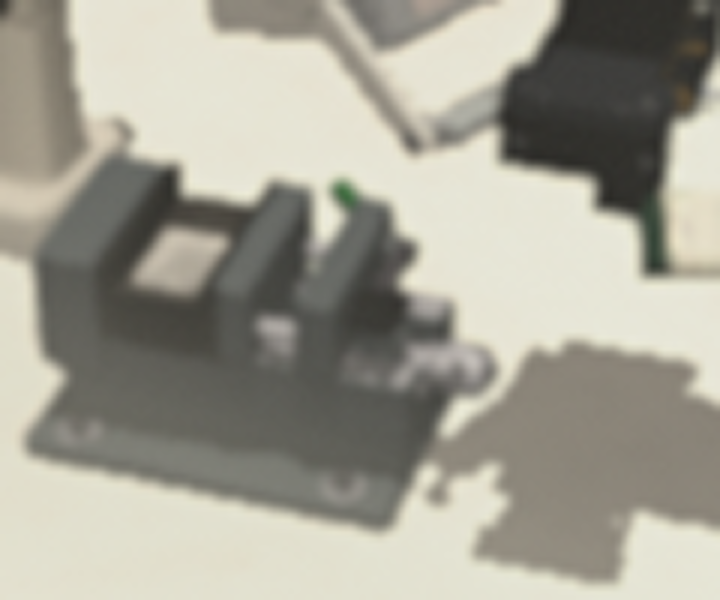

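```bash
python3 - <<'E'
import cv2
a=cv2.imread("pics/side0.png")[170:270,280:400]; cv2.imwrite("pics/side0y.png",cv2.resize(a,None,fx=6,fy=6,interpolation=2))
E
```

```text
(no output)
```

View pics/side0y.png

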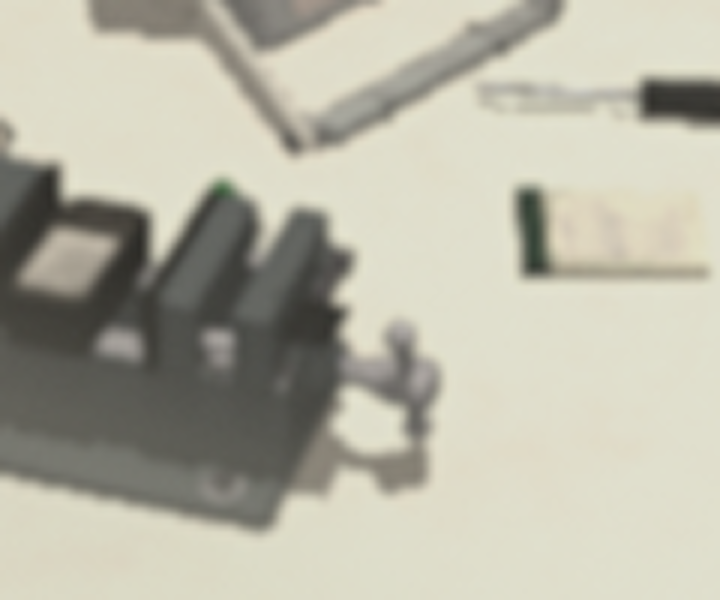

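```bash
python3 - <<'E'
from bench import r
s=r.read_state(); print(s["time"],s["ft_force"]); print(r.close_job())
E
```

```text
26.8 [-0.52384388  0.60343713  0.60382052]
the job is handed in; nothing more can be done
None
```

I clamped the adapter in the vise and handed the job in at 26.8 s. No verdict was reported.

**What I did**
- **Nip:** I pressed the release lever to its stop and slid the carriage about 31 mm forward. It nipped the adapter against the fixed jaw with about 10 N on the tool. Then I lifted off and let the lever spring up.
- **Clamp:** I turned the bar clockwise about 145° in three pushes: one across the top and two downward. An extra first try at pushing down wedged the fingertip at about 24 N, under the 30 N limit. I backed off at once, and the later pushes followed the ball's arc with much less force.

**Last checks**
- **Squeeze:** The wrist pictures put the facing's squeeze at about 3.3 to 3.5 mm. The bar angle and the way lost to the vise's play agree to within a few tenths of a millimetre.
- **Adapter:** It sits within about 1 mm of the middle of the jaws. It is square to about 0.9° (0.016 rad), with its centre at x ≈ 26 mm.
- **Lever:** It looks fully up in the wrist and side views. I judged this from pictures only and did not confirm it by touch.
- **Disagreement:** The side camera's network points differ from the wrist's by about 4 to 6 mm, so I used the wrist's.
- **Clearance:** The arm was clear of everything at hand-in. I kept it away from the note pad, tape and screwdriver but did not measure whether they moved.

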